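# Fill the miniature crate and hold its lid to the back wall for screwing

### The arm

A 7-joint arm with a two-finger parallel gripper is mounted at the origin on the work surface. World frame = base frame: x ahead of the robot, y to its left, z up, the work surface at z = 0. Lengths are in m, angles in rad, forces in N, time in s.
With the tool pointing down it reaches from about 0.425 to 0.8 m from the base axis. Payload 8.3 kg.
Tool frame: the origin (TCP) lies between the finger pads; the fingertips stand arm.nose_length ahead of it and the grasp point (between the pads) is the TCP (arm.nose_length is the distance from the TCP to the fingertips, in m); z points along the fingers, x is the direction in which the jaws open and shut, and the axes are right-handed (so a half turn about z gives the same grasp; the last joint's range is limited). The gripper opens to 85 mm and grips with 20 to 120 N. Pads are 22 mm wide; open, the fingers measure 114 mm over their backs; the gripper's body (76 mm by 85 mm) begins 54 mm behind the grasp point. The pads swing forward as they close: fully open they stand 13 mm farther back than shut.
Start: joints at [-1.243, 0.383, 0.016, 1.37, -0.006, 1.388, -0.046], TCP at [0.238, 0.578, 0.25] pointing down, gripper open.
Joint ranges: [-2.95, 2.95], [-0.25, 2.06], [-1.52, 1.56], [0.18, 2.33], [-1.44, 4.58], [0.02, 2.06], [-3.01, 3.01]. Speed limits (rad/s): [2.39, 2.39, 3.01, 3.01, 3.14, 3.14, 3.14].

### API

Orientations are given as a rotation vector (axis times angle).
In Python, from cell import arm, snapshot, finish_job, spot_in, place_of gives the robot as it stands.
- The arm moves only by the shell command python3 -m inch 'ROWS' [FORCE]. ROWS is text: rows parted by semicolons, each of 7 numbers parted by spaces: the finger opening in mm, from 0 to 85.4, then the shift along the world's x, y, z in units of 50 mm (1.0 is 50 mm), then the turn, a rotation vector about the world's x, y, z in units of 6 degrees (1.0 is 6 degrees). A call has exactly 5 rows; each row is the pose to reach, as a shift and turn from the pose commanded when the call began; what a row does not reach only later rows make up. A row lasts 1/10 s, in which the tool goes at most 50 mm and 8.59 degrees, less where a joint would pass 70% of its speed; a pose out of reach is approached as far as the arm can. A call with a gripper value outside its range is refused whole. The fingers move at their own pace and stop on an object; FORCE is the grip in N (left out, the last holds). Time passes only in rows, so rows that repeat a pose let the fingers close, or fill a call up. It gives the time, the measured TCP pose, the force and the opening at its end, in the units of the state.
- arm.read_state(): the state, without advancing time (a new reading comes with each control period).
- snapshot(name): name is "scene" or "top"; returns a dict with "pixels" (400x640x3 uint8, blue, green, red), "camera_matrix" (3x3 intrinsics, pixels), "D" ([k1, k2, p1, p2, k3] as OpenCV has them; the pictures are not rectified), "pose" (4x4, takes a point from camera to world coordinates). Camera axes: x right, y down, z forward; pixel columns grow to the right and rows downward; lengths in m; the calibration is good to about 2 mm. A picture is of the moment at which its call begins. There is no depth.
- finish_job(): hands the job in, once; it reports no verdict.
Trained networks look in the newest picture that a camera, given by its name, has taken for a name from the list of things; names that differ only in an ending like _2 or _b are one class to them, and where a whole thing is asked for, a point or a joint stands for the part that bears it (a point fixed in the world has none). Each returns a list of dicts, best first, with "confidence" (0 to 1); they miss things now and then, are a little off and sometimes report something else, mostly with a low value. They report only what shows in the picture. A call takes as long as a camera call. They do not tell look-alikes from the thing itself.
- spot_in(thing, camera): "centre" ([x, y, z] in m, in world coordinates, good to about 4 mm: the middle of the surface that is visible of it).
- place_of(thing, camera): "centre" ([x, y, z] in m, in world coordinates, good to about 4 mm: a listed point, or the origin of a listed thing).
The state is a dict: "time_s": time; "joint_pos": joint angles; "dq": joint speeds; "tau": joint torques, N m; "ee_pos": TCP position; "eef_rot": TCP orientation; "ft_force": force on the tool from outside, world axes, zero at the start; "ft_torque": the same for the moment, N m; "width": finger opening in m.
Only numpy, scipy, OpenCV 4.12 (cv2) and the standard library are available. Lean on these libraries where they do the work, as an engineer would, in place of code of your own. Each camera call takes 0.05 s, during which the arm holds its last target.

### The job

Stand the two spare flat flasks in the two empty cells of the pine crate, setting them down rather than dropping them. Then lay the loose lid on the crate, its ends flush with the crate's ends, slide it up against the raised back wall and keep it pressed there with a steady push of about 10 N (a kilogram's weight), without ramming it, so that I can drive the screws through the back wall; finish while still holding the lid and pushing. Leave the flasks already in the crate, the round bottle, the screwdriver and the tin of screws alone.

Things in the scene. Friction and masses are not known exactly. Their poses are not given: they have to be found in the camera images.
- flask_1_mid (a point): flat amber glass flask, 32 (x) x 64 (y) mm, 118 mm tall with cap, about 0.18 kg. This point: its centre, 59 mm above its underside. Body up to 15 mm above this point, shoulder to 23 mm, then a black round cap, 22 mm across, from 29 to 59 mm above it, to be gripped from above. z up; half a turn makes no difference. One of the four already standing in the crate; which cells they occupy varies.
- flask_2_mid (a point): flat amber glass flask, 32 (x) x 64 (y) mm, 118 mm tall with cap, about 0.18 kg. This point: its centre, 59 mm above its underside. Body up to 15 mm above this point, shoulder to 23 mm, then a black round cap, 22 mm across, from 29 to 59 mm above it, to be gripped from above. z up; half a turn makes no difference. One of the four already standing in the crate; which cells they occupy varies.
- flask_3_mid (a point): flat amber glass flask, 32 (x) x 64 (y) mm, 118 mm tall with cap, about 0.18 kg. This point: its centre, 59 mm above its underside. Body up to 15 mm above this point, shoulder to 23 mm, then a black round cap, 22 mm across, from 29 to 59 mm above it, to be gripped from above. z up; half a turn makes no difference. One of the four already standing in the crate; which cells they occupy varies.
- flask_4_mid (a point): flat amber glass flask, 32 (x) x 64 (y) mm, 118 mm tall with cap, about 0.18 kg. This point: its centre, 59 mm above its underside. Body up to 15 mm above this point, shoulder to 23 mm, then a black round cap, 22 mm across, from 29 to 59 mm above it, to be gripped from above. z up; half a turn makes no difference. One of the four already standing in the crate; which cells they occupy varies.
- spare_1_mid (a point): flat amber glass flask, 32 (x) x 64 (y) mm, 118 mm tall with cap, about 0.18 kg. This point: its centre, 59 mm above its underside. Body up to 15 mm above this point, shoulder to 23 mm, then a black round cap, 22 mm across, from 29 to 59 mm above it, to be gripped from above. z up; half a turn makes no difference. One of the two spares, standing on the counter.
- spare_2_mid (a point): flat amber glass flask, 32 (x) x 64 (y) mm, 118 mm tall with cap, about 0.18 kg. This point: its centre, 59 mm above its underside. Body up to 15 mm above this point, shoulder to 23 mm, then a black round cap, 22 mm across, from 29 to 59 mm above it, to be gripped from above. z up; half a turn makes no difference. One of the two spares, standing on the counter.
- cell_1 (a point): centre of a crate cell at the height where the middle of a flask standing in it comes (59 mm above the cell's floor, which is 8 mm above the counter). Cell 42 (x) x 76 (y) mm inside, axes as the crate's; a flask stands in it with its 64 mm width along y. Row nearest the front wall, left column (+y side).
- cell_2 (a point): centre of a crate cell at the height where the middle of a flask standing in it comes (59 mm above the cell's floor, which is 8 mm above the counter). Cell 42 (x) x 76 (y) mm inside, axes as the crate's; a flask stands in it with its 64 mm width along y. Row nearest the front wall, right column (-y side).
- cell_3 (a point): centre of a crate cell at the height where the middle of a flask standing in it comes (59 mm above the cell's floor, which is 8 mm above the counter). Cell 42 (x) x 76 (y) mm inside, axes as the crate's; a flask stands in it with its 64 mm width along y. Row middle, left column (+y side).
- cell_4 (a point): centre of a crate cell at the height where the middle of a flask standing in it comes (59 mm above the cell's floor, which is 8 mm above the counter). Cell 42 (x) x 76 (y) mm inside, axes as the crate's; a flask stands in it with its 64 mm width along y. Row middle, right column (-y side).
- cell_5 (a point): centre of a crate cell at the height where the middle of a flask standing in it comes (59 mm above the cell's floor, which is 8 mm above the counter). Cell 42 (x) x 76 (y) mm inside, axes as the crate's; a flask stands in it with its 64 mm width along y. Row nearest the back wall, left column (+y side).
- cell_6 (a point): centre of a crate cell at the height where the middle of a flask standing in it comes (59 mm above the cell's floor, which is 8 mm above the counter). Cell 42 (x) x 76 (y) mm inside, axes as the crate's; a flask stands in it with its 64 mm width along y. Row nearest the back wall, right column (-y side).
- crate: open pine crate, 154 (x) x 175 (y) mm, fixed, between low cleats. Origin: centre of its underside; x towards its back wall, z up. Walls 9 mm thick; front (-x) and end walls 132 mm high, back wall 149 mm: a 17 mm stop for the lid. 2 x 3 cells, dividers 5 mm thick, 68 mm high. A cell's middle is 38 mm from the end wall's inner face: open the fingers only a little in there.
- back_wall: the crate's raised back wall, 9 mm thick, 175 mm long, rigid and fixed; two started screws in its outer face. Origin: middle of its thickness and length, at counter height; x points out of the crate, so the inner face that the lid is pressed on lies at x = -4.5 mm.
- lid_bar (a point): centre of the bar on the lid: a loose pine panel 145 (x) x 175 (y) x 9 mm, about 0.24 kg, lying on the counter, with a wooden grip bar 18 (x) x 110 (y) x 26 mm high on the middle of its top. This point is 22 mm above the lid's underside and 72.5 mm from its rear edge; the bar's top is 13 mm higher. z up; half a turn makes no difference.
- lid: the same lid; origin at the centre of its underside, axes as at its bar.
- lid_home (a point): where the centre of the lid's bar comes when the lid is home: flat on the front and end walls (underside at 132 mm), ends flush, rear edge touching the back wall. Fixed to the crate; x points at the back wall (the way to push), y along it. Wall and crate do not give; the lid slides on them with some wood friction, which varies.
- round_bottle: bystander: round green glass bottle, 42 mm across, 115 mm tall, standing; origin under its middle.
- screwdriver: bystander: screwdriver, 190 mm long, lying on the counter; origin under its middle, x along it.
- screw_tin: bystander: open round tin of screws, 60 mm across, 32 mm tall; origin under its middle.
Mind the look-alikes: they are no part of the job. What is shaped like the part that bears spare_2_mid but yellow is not meant. Leave any purple look-alike of the part that bears flask_3_mid alone.

How it is judged:
By the outcome, as a careful person would: the job done as asked, in the order asked, and still so for the second after the job is handed in, while the arm keeps its last pose, push and grip.
It also fails if it takes over 72 s, if anything falls off the work surface, if the arm or the gripper's body presses on something with over 40 N, if the wrist force passes 120 N, or if a joint passes its speed limit or range.

## Working session

There is one attempt and no reset: what is moved stays moved. The work goes in short steps, Python scripts to look and compute and a shell command to move; the robot and the scene stay as the last step left them, time stands still between calls to the robot, and variables do not carry over. Pictures are saved under pics/ and viewed, and the job is handed in when it is done.

```bash
ls; mkdir -p pics
python3 - <<'E'
from cell import arm, snapshot, spot_in, place_of
import cv2
print(arm.nose_length, arm.read_state())
for c in ("scene","top"):
    s=snapshot(c); cv2.imwrite(f"pics/{c}0.png",s["pixels"]); print(c,s["camera_matrix"],s["D"],s["pose"])
    for t in ["flask_1_mid","spare_1_mid","cell_1","crate","back_wall","lid_bar","lid","lid_home","round_bottle","screwdriver","screw_tin"]:
        try:
            print(t,[([round(float(v),4) for v in d["centre"]],round(d["confidence"],2)) for d in place_of(t,c)])
        except Exception as e: print(t,e)
print(arm.read_state()["time_s"])
E
```

```text
pics
0.019 {'time_s': 0.0, 'joint_pos': array([-1.24289184,  0.38425554,  0.01635299,  1.37118228, -0.00628429,
        1.38819229, -0.04652725]), 'dq': array([-0.00100199, -0.00058608, -0.00061946, -0.00034181, -0.00034478,
        0.00027258,  0.00144347]), 'tau': array([ 6.40173366e-04, -6.27597213e+01,  8.44492950e-01, -3.71814394e+01,
        1.63963245e-02,  1.41023312e-02, -3.76838409e-05]), 'ee_pos': array([0.2378622 , 0.57745392, 0.2492551 ]), 'eef_rot': array([ 2.60948224e+00,  1.74728898e+00, -2.55393732e-03]), 'ft_force': array([ 0.69557694, -0.514429  , -0.03438956]), 'ft_torque': array([ 0.01447275, -0.01975565, -0.08570291]), 'width': 0.08524664581374362}
scene [[426.61446394   0.         316.3615887 ]
 [  0.         426.61446394 199.75572698]
 [  0.           0.           1.        ]] [0.03471019 0.         0.         0.         0.        ] [[ 0.6176276   0.6578781  -0.430967    1.04008492]
 [ 0.78633109 -0.52687449  0.32262468 -0.38603   ]
 [-0.0148178  -0.53814465 -0.84272223  1.03331861]
 [ 0.          0.          0.          1.        ]]
flask_1_mid [([0.6016, -0.
[... 1342 characters left out ...]
554, -0.026, 0.0592], 0.7)]
cell_1 [([0.6011, -0.2742, 0.07], 0.96), ([0.4545, -0.0259, 0.058], 0.65), ([0.587, -0.1819, 0.0683], 0.6), ([0.5628, -0.2607, 0.0653], 0.6), ([0.6324, -0.1961, 0.0699], 0.58), ([0.5431, -0.169, 0.0662], 0.57), ([0.5161, -0.2437, 0.0677], 0.55)]
crate [([0.575, -0.2207, -0.0016], 0.81), ([0.7169, 0.0036, -0.0014], 0.2)]
back_wall [([0.6455, -0.245, -0.0012], 0.59)]
lid_bar [([0.5592, 0.2408, 0.0207], 0.82), ([0.5954, 0.0077, 0.0609], 0.19)]
lid [([0.5559, 0.2417, -0.0028], 0.84)]
lid_home [([0.5732, -0.2187, 0.1588], 0.86)]
round_bottle [([0.7175, 0.0038, 0.0002], 0.6)]
screwdriver [([0.7667, 0.0502, 0.0017], 0.78)]
screw_tin [([0.3851, 0.3386, 0.0038], 0.62)]
1.2
```

View pics/scene0.png

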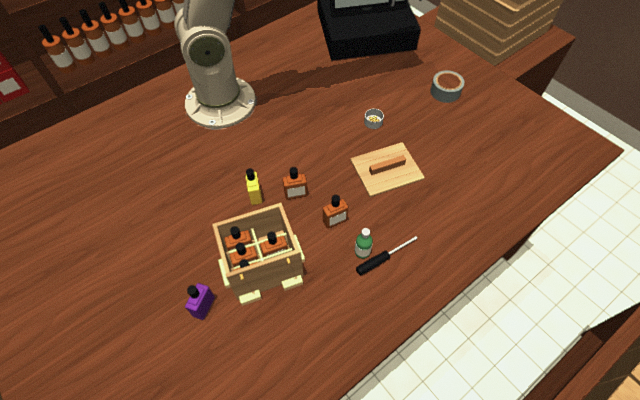

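View pics/top0.png

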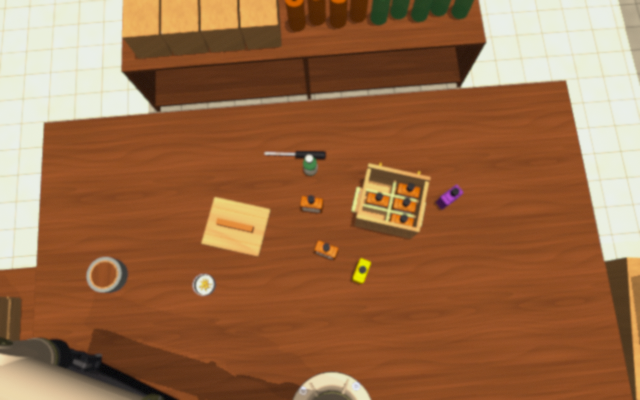

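```bash
cat > h.py <<'E'
import numpy as np, cv2
def proj(s,P):
    P=np.atleast_2d(np.asarray(P,float)); T=np.linalg.inv(s["pose"])
    r,_=cv2.Rodrigues(T[:3,:3]); return cv2.projectPoints(P,r,T[:3,3],np.array(s["camera_matrix"]),np.array(s["D"]))[0][:,0]
def ray(s,px,z):
    u=cv2.undistortPoints(np.array(px,float).reshape(-1,1,2),np.array(s["camera_matrix"]),np.array(s["D"]))[:,0]
    d=np.c_[u,np.ones(len(u))]@s["pose"][:3,:3].T; o=s["pose"][:3,3]
    return o+d*((z-o[2])/d[:,2])[:,None]
def crop(s,x0,y0,x1,y1,k,f,pts=None):
    im=cv2.resize(s["pixels"][y0:y1,x0:x1],None,fx=k,fy=k,interpolation=cv2.INTER_CUBIC)
    if pts is not None:
        for p in pts: cv2.circle(im,(int((p[0]-x0+.5)*k),int((p[1]-y0+.5)*k)),2,(255,0,255),-1)
    cv2.imwrite(f,im)
def rot(a): return np.array([[np.cos(a),-np.sin(a)],[np.sin(a),np.cos(a)]])
E
python3 - <<'E'
from h import *
from cell import snapshot
import pickle
S={c:snapshot(c) for c in("scene","top")}; pickle.dump(S,open("s0.pkl","wb"))
crop(S["scene"],205,150,365,310,5,"a.png") or crop(S["scene"],205,150,355,310,3.7,"pics/sc_crop.png")
crop(S["top"],290,150,440,290,4.2,"pics/top_crop.png")
crop(S["top"],190,185,290,265,6,"pics/top_lid.png")
crop(S["scene"],340,135,440,205,6,"pics/sc_lid.png")
E
```

```text
(no output)
```

View pics/sc_crop.png

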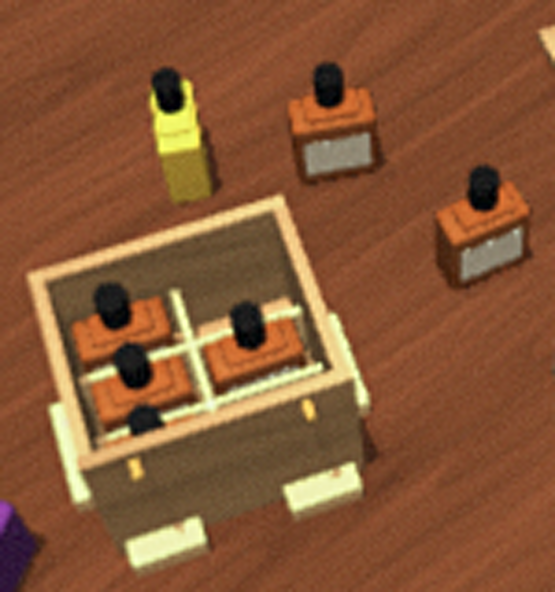

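View pics/top_crop.png

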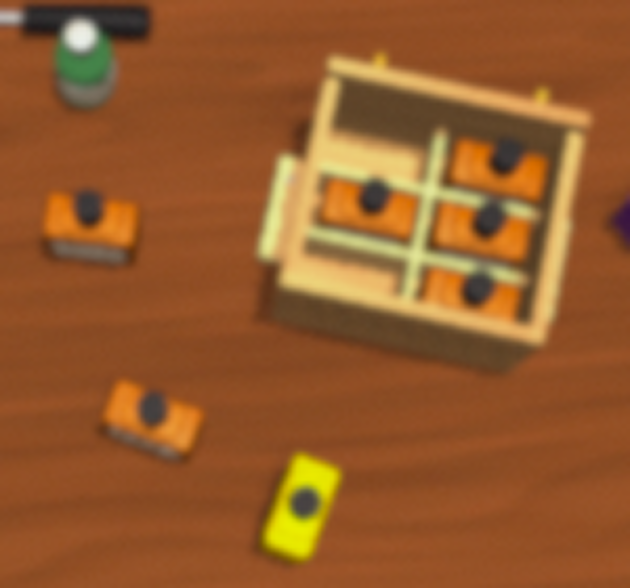

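View pics/top_lid.png

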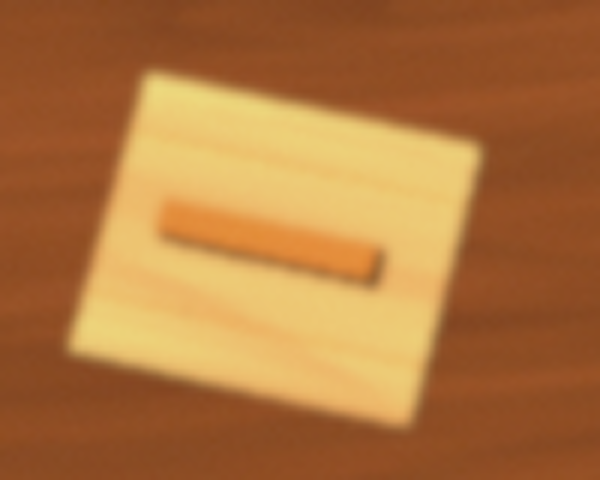

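View pics/sc_lid.png

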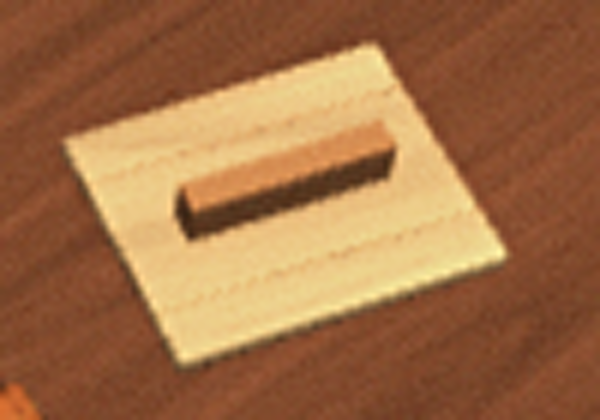

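```bash
cat > fit.py <<'E'
from h import *
import pickle
from scipy.optimize import least_squares
S=pickle.load(open("s0.pkl","rb"))
def unc(p,x0,y0,k): return np.array(p,float)/k+[x0-.5,y0-.5]
def W(p,L):
    L=np.asarray(L,float); return np.c_[L[:,:2]@rot(p[2]).T+p[:2],L[:,2]]
def fit(L,obs,p0):
    # obs: list of (cam, px Nx2, local Nx3)
    f=lambda p: np.concatenate([(proj(S[c],W(p,l))-px).ravel() for c,px,l in obs])
    r=least_squares(f,p0); print("px rms",np.sqrt(np.mean(r.fun**2)),np.round(r.fun.reshape(-1,2),1).tolist()); return r.x
X,Y=.077,.0875
loc=[[X,Y,.149],[X,-Y,.149],[-X,-Y,.132],[-X,Y,.132]]
to=unc([(330,57),(590,117),(545,345),(278,285)],290,150,4.2)
sc=unc([(355,375),(85,468),(28,272),(282,197)],205,150,3.7)
for o in ([("top",to,loc)],[("scene",sc,loc)],[("top",to,loc),("scene",sc,loc)]):
    C=fit(None,o,[.575,-.22,-.3]); print("crate",C.round(4),np.degrees(C[2]))
X,Y=.0725,.0875; loc=[[X,Y,.009],[X,-Y,.009],[-X,-Y,.009],[-X,Y,.009]]
to=unc([(147,70),(483,147),(410,428),(68,350)],190,185,6)
sc=unc([(508,258),(183,365),(63,140),(377,42)],340,135,6)
for o in ([("top",to,loc)],[("scene",sc,loc)],[("top",to,loc),("scene",sc,loc)]):
    Lp=fit(None,o,[.556,.242,-.3]); print("lid",Lp.round(4),np.degrees(Lp[2]))
# flasks: silhouette masks
def mask(c):
    hsv=cv2.cvtColor(S[c]["pixels"],cv2.COLOR_BGR2HSV); return hsv
def hull(c,p,pts):
    m=np.zeros((400*4,640*4),np.uint8)
    q=((proj(S[c],W(p,pts))+.5)*4).astype(np.int32); cv2.fillConvexPoly(m,cv2.convexHull(q),1); return m
body=[[x,y,z] for x in(-.016,.016) for y in(-.032,.032) for z in(0,.074)]
cap=[[.011*np.cos(t),.011*np.sin(t),z] for t in np.arange(0,6.28,.4) for z in(.088,.118)]
E
python3 fit.py
python3 - <<'E'
from fit import *
for c,pts in (("top",[(311,203),(326,249),(300,203),(335,240)]),("scene",[(295,175),(335,212),(320,190)])):
    for p in pts: print(c,p,S[c]["pixels"][p[1]-0,p[0]], cv2.cvtColor(S[c]["pixels"],cv2.COLOR_BGR2HSV)[p[1],p[0]])
crop(S["top"],295,185,355,270,8,"pics/tf.png"); crop(S["scene"],275,160,355,230,8,"pics/sf.png")
E
```

```text
px rms 0.32357364750919027 [[0.2, 0.3], [0.1, -0.3], [-0.7, -0.0], [0.4, 0.1]]
crate [ 0.5743 -0.2211 -0.3131] -17.9397338429127
px rms 0.677776627960121 [[0.7, -0.1], [-1.1, 0.5], [0.3, 0.4], [0.3, -1.2]]
crate [ 0.5749 -0.2202 -0.3083] -17.6659471852134
px rms 0.55708335283956 [[-0.1, 0.3], [-0.2, -0.5], [-0.8, -0.2], [0.3, 0.1], [0.4, 0.0], [-1.4, 0.5], [0.1, 0.4], [0.2, -1.1]]
crate [ 0.5746 -0.2205 -0.3104] -17.784663200063896
px rms 0.2280823083670805 [[0.3, 0.4], [-0.2, -0.0], [-0.2, -0.2], [0.2, -0.2]]
lid [ 0.5565  0.2408 -0.3078] -17.634151900908137
px rms 0.20721429262171492 [[0.4, -0.2], [-0.3, -0.1], [0.0, 0.0], [-0.2, 0.3]]
lid [ 0.5572  0.2402 -0.3094] -17.729924575964475
px rms 0.2398597617995631 [[0.3, 0.3], [-0.2, -0.1], [-0.2, -0.3], [0.2, -0.3], [0.4, -0.4], [-0.2, -0.3], [0.0, -0.1], [-0.2, 0.1]]
lid [ 0.5568  0.2406 -0.3085] -17.677610152409674
px rms 0.32357364750919027 [[0.2, 0.3], [0.1, -0.3], [-0.7, -0.0], [0.4, 0.1]]
crate [ 0.5743 -0.2211 -0.3131] -17.9397338429127
px rms 0.677776627960121 [[0.7, -0.1], [-1.1, 0.5], [0.3, 0.4], [0.3, -1.2]]
crate [ 0.5749 
[... 255 characters left out ...]
-0.2, -0.0], [-0.2, -0.2], [0.2, -0.2]]
lid [ 0.5565  0.2408 -0.3078] -17.634151900908137
px rms 0.20721429262171492 [[0.4, -0.2], [-0.3, -0.1], [0.0, 0.0], [-0.2, 0.3]]
lid [ 0.5572  0.2402 -0.3094] -17.729924575964475
px rms 0.2398597617995631 [[0.3, 0.3], [-0.2, -0.1], [-0.2, -0.3], [0.2, -0.3], [0.4, -0.4], [-0.2, -0.3], [0.0, -0.1], [-0.2, 0.1]]
lid [ 0.5568  0.2406 -0.3085] -17.677610152409674
top (311, 203) [ 24  55 100] [ 12 194 100]
top (326, 249) [61 64 70] [10 33 70]
top (300, 203) [ 27  92 175] [ 13 216 175]
top (335, 240) [ 33  73 135] [ 12 193 135]
scene (295, 175) [18 16 12] [100  85  18]
scene (335, 212) [ 53 105 188] [ 12 183 188]
scene (320, 190) [ 45  74 129] [ 10 166 129]
```

View pics/tf.png

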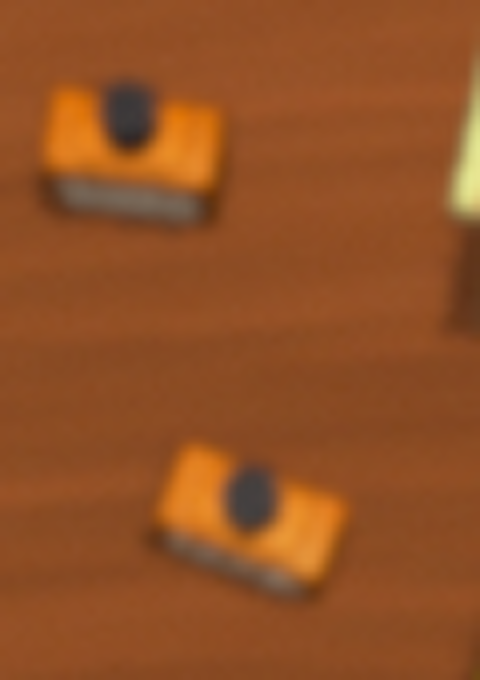

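View pics/sf.png

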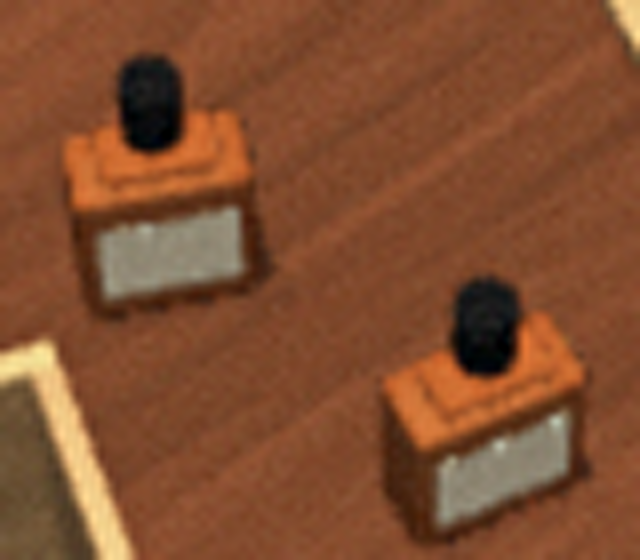

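```bash
cat > fit2.py <<'E'
from fit import *
print("----")
X,Y=.016,.032; loc=[[X,Y,.074],[X,-Y,.074],[-X,-Y,.074],[-X,Y,.074]]
F={}
for n,t,s,p0 in (("A",[(52,87),(224,108),(215,192),(45,170)],[(585,375),(432,448),(385,380),(543,315)],[.595,.008,0]),
            ("B",[(190,440),(348,500),(318,585),(160,525)],[(250,180),(75,210),(65,145),(238,112)],[.455,-.025,-.3])):
    t=unc(t,295,185,8); s=unc(s,275,160,8)
    for o in ([("top",t,loc)],[("scene",s,loc)],[("top",t,loc),("scene",s,loc)]):
        F[n]=fit(None,o,p0); print(n,F[n].round(4),np.degrees(F[n][2]).round(1))
def wire(p,c):
    pts=[]
    for q in loc: pts.append(q)
    for t in np.arange(0,6.28,.5): pts+= [[.011*np.cos(t),.011*np.sin(t),.118]]
    return proj(S[c],W(p,pts+[[x,y,0] for x in(-X,X) for y in(-Y,Y)]))
crop(S["top"],295,185,355,270,7,"pics/tf2.png",np.r_[wire(F["A"],"top"),wire(F["B"],"top")])
crop(S["scene"],275,160,355,230,8,"pics/sf2.png",np.r_[wire(F["A"],"scene"),wire(F["B"],"scene")])
a=cv2.imread("pics/tf2.png");b=cv2.imread("pics/sf2.png")
for n,yx in (("cell1",(-.047,.0405)),("cell5",(.047,.0405))):
    print(n,(rot(C[2])@yx+C[:2]).round(4))
print("home bar", (rot(C[2])@[.077-.009-.0725,0]+C[:2]).round(4))
E
python3 fit2.py | sed -n '/----/,$p'
```

```text
----
px rms 0.2664333717736001 [[0.0, -0.1], [0.4, -0.2], [0.1, 0.0], [-0.6, 0.2]]
A [ 0.5955  0.007  -0.2045] -11.7
px rms 0.8770881751623533 [[1.3, 0.1], [-0.9, 0.9], [-0.8, 0.2], [0.5, -1.4]]
A [ 0.5982  0.0066 -0.1783] -10.2
px rms 0.7379609108477058 [[-0.0, -0.4], [0.3, -0.8], [0.2, -0.6], [-0.5, -0.1], [1.0, -0.2], [-1.3, 0.4], [-1.1, -0.3], [0.4, -1.7]]
A [ 0.5969  0.0069 -0.1916] -11.0
px rms 0.5142358643749361 [[-0.6, -0.1], [0.8, 0.2], [0.6, 0.2], [-0.8, -0.3]]
B [ 0.4567 -0.025  -0.4431] -25.4
px rms 0.583466875180522 [[0.9, 0.4], [-0.3, 0.6], [-0.9, -0.6], [0.3, -0.4]]
B [ 0.4596 -0.026  -0.4683] -26.8
px rms 0.6624682813373585 [[-0.4, -0.7], [0.9, -0.1], [0.6, -0.2], [-0.8, -0.9], [0.7, -0.3], [-0.4, 0.2], [-1.1, -1.0], [-0.0, -1.0]]
B [ 0.4579 -0.0253 -0.454 ] -26.0
cell1 [ 0.5423 -0.1676]
cell5 [ 0.6318 -0.1963]
home bar [ 0.5704 -0.2191]
```

View pics/tf2.png

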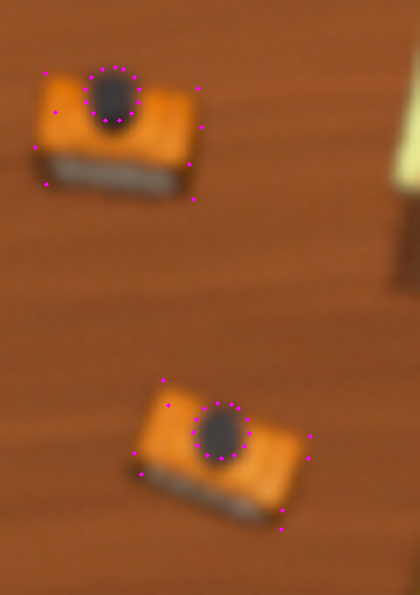

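View pics/sf2.png

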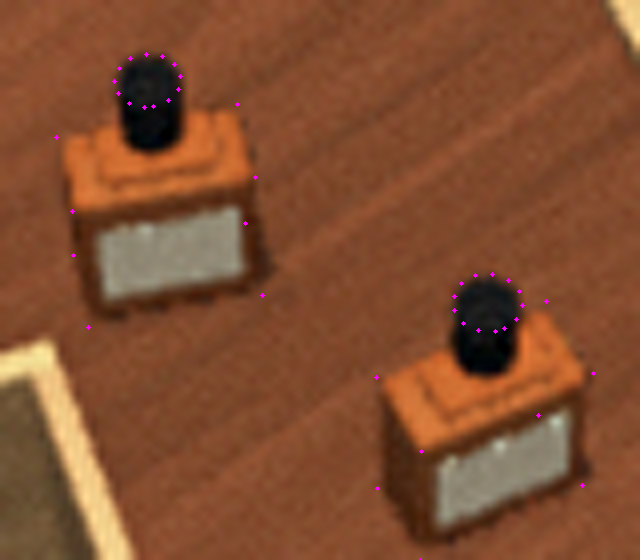

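```bash
python3 -m inch '45 .4 -.7 0 0 0 .3; 45 .9 -1.5 0 0 0 .6; 45 1.4 -2.3 0 0 0 1; 45 1.9 -3.1 0 0 0 1.4; 45 2.4 -3.8 0 0 0 1.9' 40; python3 -m inch '45 .5 -.8 0 0 0 0; 45 1 -1.6 0 0 0 0; 45 1.5 -2.4 0 0 0 0; 45 2 -3.2 0 0 0 0; 45 2.4 -3.8 0 0 0 0'
```

```text
time_s: 1.8
ee_pos: [0.359, 0.3857, 0.2506]
eef_rot: [-2.423, -2.0, -0.001]
ft_force: [0.7, 0.4, 0.1]
width: 0.045
time_s: 2.3
ee_pos: [0.4794, 0.1947, 0.2507]
eef_rot: [2.426, 1.995, 0.001]
ft_force: [1.2, 0.3, -0.1]
width: 0.045
```

```bash
python3 -m inch '45 .5 -.8 0 0 0 0; 45 1 -1.6 0 0 0 0; 45 1.5 -2.4 0 0 0 0; 45 2 -3.2 0 0 0 0; 45 2.34 -3.75 0 0 0 0'; python3 -m inch '45 0 0 -.2 0 0 0; 45 0 0 -.6 0 0 0; 45 0 0 -1.1 0 0 0; 45 0 0 -1.5 0 0 0; 45 0 0 -1.5 0 0 0'
python3 - <<'E'
from h import *
from cell import snapshot,arm
s=snapshot("scene"); crop(s,270,130,400,250,5,"pics/a1.png"); s=snapshot("top"); crop(s,260,150,360,250,6,"pics/a2.png")
st=arm.read_state(); print(st["ee_pos"],st["eef_rot"],st["ft_force"])
E
```

```text
time_s: 2.8
ee_pos: [0.5961, 0.0066, 0.2505]
eef_rot: [2.426, 1.994, -0.0]
ft_force: [-0.1, 0.3, -0.6]
width: 0.0453
time_s: 3.3
ee_pos: [0.593, 0.0113, 0.1721]
eef_rot: [-2.42, -1.997, 0.007]
ft_force: [-0.1, -0.1, 0.4]
width: 0.0446
[0.5948939  0.01090558 0.17558998] [-2.42304059e+00 -1.99909397e+00  5.06029447e-04] [0.5146529  0.18953678 0.32711099]
```

View pics/a1.png

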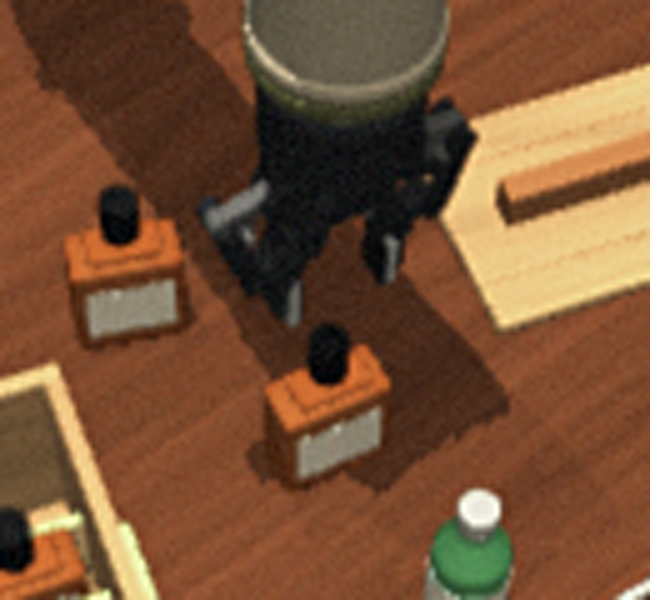

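View pics/a2.png

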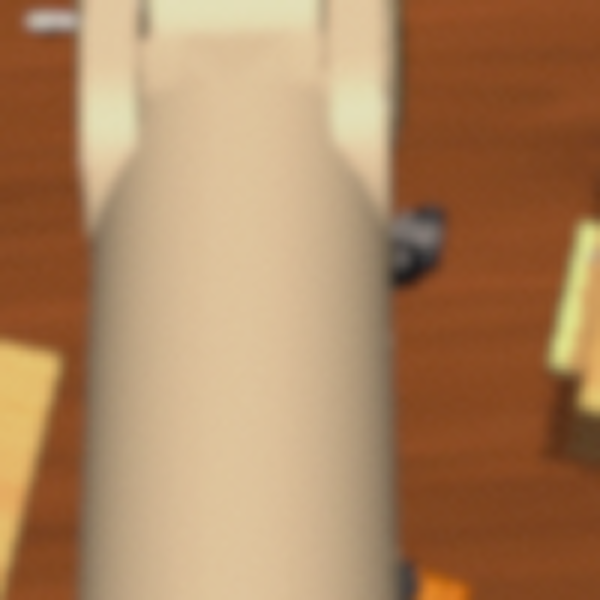

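```bash
python3 -m inch '45 0 0 0 0 0 0; 45 0 0 0 0 0 0; 45 0 0 0 0 0 0; 45 0 0 0 0 0 0; 45 0 0 0 0 0 0'
python3 - <<'E'
from cell import arm
for i in range(3):
    st=arm.read_state(); print(st["time_s"],st["ee_pos"],st["joint_pos"])
E
```

```text
time_s: 3.9
ee_pos: [0.5951, 0.0104, 0.1755]
eef_rot: [2.424, 1.998, 0.0]
ft_force: [-0.8, 0.1, -0.2]
width: 0.0453
3.9 [0.59510128 0.01035549 0.17552064] [-0.38621908  0.38005344  0.40997774  1.58035885 -0.15847393  1.21394597
  1.43204323]
3.9 [0.59510128 0.01035549 0.17552064] [-0.38621908  0.38005344  0.40997774  1.58035885 -0.15847393  1.21394597
  1.43204323]
3.9 [0.59510128 0.01035549 0.17552064] [-0.38621908  0.38005344  0.40997774  1.58035885 -0.15847393  1.21394597
  1.43204323]
```

```bash
python3 -m inch '45 .03 -.07 -.3 0 0 0; 45 .03 -.07 -.7 0 0 0; 45 .03 -.07 -1.1 0 0 0; 45 .03 -.07 -1.33 0 0 0; 45 .03 -.07 -1.33 0 0 0'
python3 - <<'E'
from h import *
from cell import snapshot,arm
s=snapshot("scene"); crop(s,290,140,380,230,7,"pics/a3.png")
st=arm.read_state(); print(st["ee_pos"],st["eef_rot"],st["ft_force"])
E
```

```text
time_s: 4.4
ee_pos: [0.5951, 0.0067, 0.1062]
eef_rot: [-2.422, -1.997, 0.006]
ft_force: [0.0, 0.9, -0.4]
width: 0.0452
[0.5959357  0.00667581 0.10775065] [-2.42333683 -1.99777517  0.00305283] [ 0.02577736 -0.28948465  0.52403772]
```

View pics/a3.png

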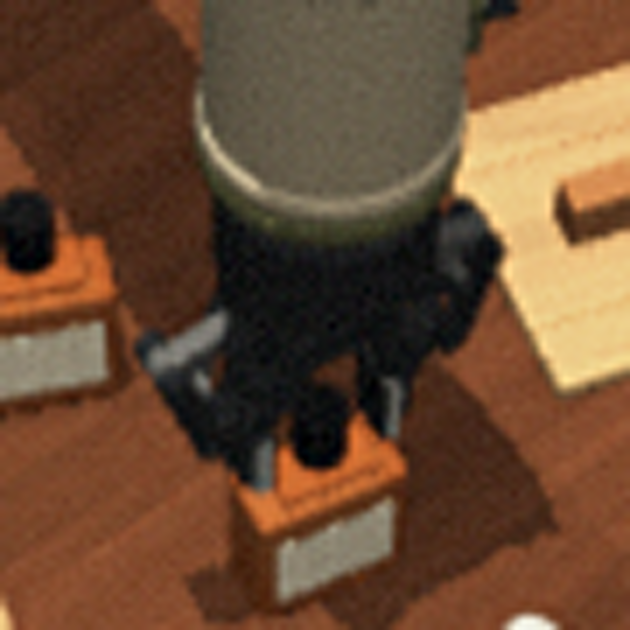

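```bash
python3 -m inch '30 0 0 0 0 0 0; 24 0 0 0 0 0 0; 15 0 0 0 0 0 0; 10 0 0 0 0 0 0; 10 0 0 0 0 0 0' 40; python3 -m inch '10 0 0 0 0 0 0; 10 0 0 .1 0 0 0; 10 0 0 .3 0 0 0; 10 0 0 .7 0 0 0; 10 0 0 1.1 0 0 0' ;python3 -m inch '10 0 0 .5 0 0 0; 10 0 0 1 0 0 0; 10 0 0 1.5 0 0 0; 10 0 0 2 0 0 0; 10 0 0 2.6 0 0 0'
```

```text
time_s: 4.95
ee_pos: [0.5973, 0.0071, 0.1099]
eef_rot: [2.423, 1.998, 0.003]
ft_force: [0.3, 1.5, 5.5]
width: 0.0209
time_s: 5.45
ee_pos: [0.596, 0.0066, 0.1644]
eef_rot: [-2.424, -1.998, 0.002]
ft_force: [0.0, 0.5, -0.6]
width: 0.0206
time_s: 5.95
ee_pos: [0.5958, 0.0067, 0.2946]
eef_rot: [-2.424, -1.998, 0.002]
ft_force: [0.4, 0.3, -2.6]
width: 0.0208
```

```bash
python3 -m inch '10 .05 -.2 0 0 0 -.1; 10 .15 -.7 .1 0 0 -.3; 10 .25 -1.3 .2 0 0 -.6; 10 .35 -1.9 .2 0 0 -.8; 10 .45 -2.5 .2 0 0 -1.1'; python3 -m inch '10 .09 -.5 0 0 0 0; 10 .18 -1 0 0 0 0; 10 .24 -1.35 0 0 0 0; 10 .27 -1.56 0 0 0 0; 10 .27 -1.56 0 0 0 0';  python3 -m inch '10 0 0 0 0 0 0; 10 0 0 0 0 0 0; 10 0 0 0 0 0 0; 10 0 0 0 0 0 0; 10 0 0 0 0 0 0'
python3 - <<'E'
from h import *
from cell import snapshot,arm
s=snapshot("scene"); crop(s,190,140,330,300,3.7,"pics/b1.png")
st=arm.read_state(); print(st["ee_pos"],st["eef_rot"],st["ft_force"],st["ft_torque"],st["joint_pos"])
E
```

```text
time_s: 6.45
ee_pos: [0.6187, -0.1197, 0.3035]
eef_rot: [-2.536, -1.854, 0.001]
ft_force: [0.6, -0.0, -2.4]
width: 0.0207
time_s: 6.95
ee_pos: [0.6318, -0.1982, 0.3031]
eef_rot: [-2.538, -1.852, 0.003]
ft_force: [0.0, -0.3, -1.5]
width: 0.0207
time_s: 7.45
ee_pos: [0.6326, -0.1956, 0.3039]
eef_rot: [2.534, 1.857, 0.0]
ft_force: [1.1, 0.3, -2.1]
width: 0.0209
[ 0.63258309 -0.19574258  0.30386544] [-2.53448300e+00 -1.85633032e+00 -7.80848502e-05] [ 0.253866   -0.1610509  -2.19341402] [-0.02952893  0.02766238  0.03599533] [-0.07190041  0.48597676  0.51875746  1.17094092 -0.23384537  1.54135956
  1.66691732]
```

View pics/b1.png

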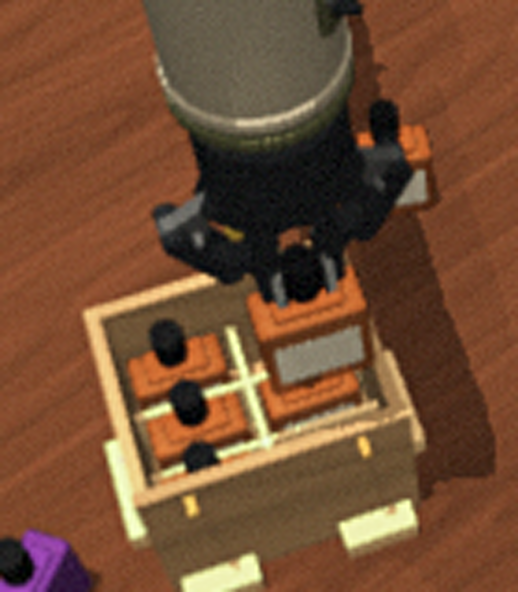

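```bash
python3 -m inch '10 0 0 -.3 0 0 0; 10 0 0 -.8 0 0 0; 10 0 0 -1.3 0 0 0; 10 0 0 -1.7 0 0 0; 10 0 0 -2 0 0 0'; python3 -m inch '10 0 0 -.2 0 0 0; 10 0 0 -.5 0 0 0; 10 0 0 -.8 0 0 0; 10 0 0 -1.1 0 0 0; 10 0 0 -1.3 0 0 0'; python3 -m inch '10 0 0 -.1 0 0 0; 10 0 0 -.2 0 0 0; 10 0 0 -.28 0 0 0; 10 0 0 -.28 0 0 0; 10 0 0 -.28 0 0 0'
python3 - <<'E'
from h import *
from cell import snapshot,arm
s=snapshot("scene"); crop(s,190,140,330,300,3.7,"pics/b2.png")
st=arm.read_state(); print(st["ee_pos"],st["eef_rot"],st["ft_force"],st["ft_torque"])
E
```

```text
time_s: 8.0
ee_pos: [0.6321, -0.1958, 0.2022]
eef_rot: [-2.534, -1.855, 0.002]
ft_force: [0.4, -1.0, -1.4]
width: 0.0204
time_s: 8.5
ee_pos: [0.6321, -0.1959, 0.137]
eef_rot: [-2.534, -1.855, 0.001]
ft_force: [0.0, 0.2, -2.1]
width: 0.0205
time_s: 9.0
ee_pos: [0.6327, -0.1962, 0.1252]
eef_rot: [2.535, 1.855, 0.001]
ft_force: [-0.5, 0.3, -1.9]
width: 0.0208
[ 0.63279592 -0.1962094   0.12528655] [2.53444334e+00 1.85538574e+00 6.67265038e-04] [-0.00355833  0.37217668 -2.72724844] [ 0.01652725 -0.01992811  0.03265003]
```

View pics/b2.png

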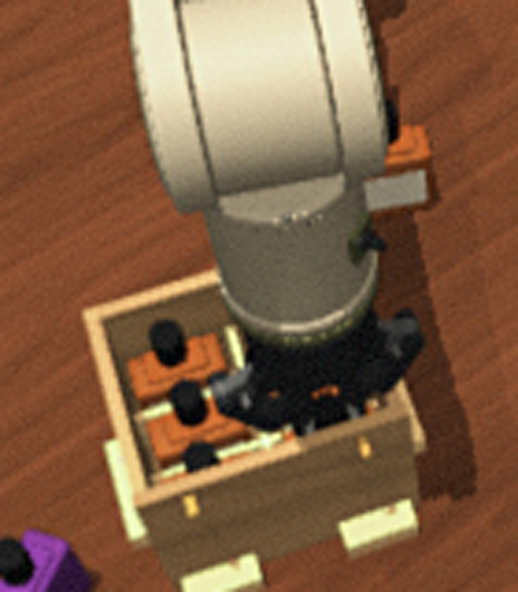

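```bash
python3 -m inch '10 0 0 -.04 0 0 0; 10 0 0 -.08 0 0 0; 10 0 0 -.12 0 0 0; 10 0 0 -.14 0 0 0; 10 0 0 -.14 0 0 0'; python3 -m inch '10 0 0 -.02 0 0 0; 10 0 0 -.02 0 0 0; 10 0 0 -.02 0 0 0; 10 0 0 -.02 0 0 0; 10 0 0 -.02 0 0 0'
```

```text
time_s: 9.55
ee_pos: [0.6327, -0.1961, 0.118]
eef_rot: [2.535, 1.856, 0.0]
ft_force: [-0.4, 0.8, 0.5]
width: 0.0206
time_s: 10.05
ee_pos: [0.6331, -0.1961, 0.1179]
eef_rot: [2.534, 1.855, 0.002]
ft_force: [-1.4, 2.1, 5.3]
width: 0.0207
```

```bash
python3 -m inch '26 0 0 0 0 0 0; 32 0 0 0 0 0 0; 34 0 0 0 0 0 0; 34 0 0 0 0 0 0; 34 0 0 .1 0 0 0'; python3 -m inch '34 0 0 .2 0 0 0; 34 0 0 .5 0 0 0; 34 0 0 1 0 0 0; 34 0 0 1.6 0 0 0; 34 0 0 2.4 0 0 0'
python3 - <<'E'
from h import *
from cell import snapshot,arm
s=snapshot("scene"); crop(s,190,140,330,300,3.7,"pics/b3.png")
st=arm.read_state(); print(st["ee_pos"],st["eef_rot"],st["ft_force"],st["ft_torque"])
E
```

```text
time_s: 10.55
ee_pos: [0.632, -0.1959, 0.121]
eef_rot: [-2.534, -1.855, 0.002]
ft_force: [-0.7, 0.0, 0.9]
width: 0.0342
time_s: 11.05
ee_pos: [0.6319, -0.1959, 0.2431]
eef_rot: [-2.534, -1.855, 0.002]
ft_force: [0.7, -0.3, -0.1]
width: 0.0341
[ 0.63440151 -0.19714129  0.25217249] [2.52862238 1.85098329 0.00992402] [1.01665846 0.22102163 6.29021025] [ 0.00697147 -0.153829   -0.02098257]
```

View pics/b3.png

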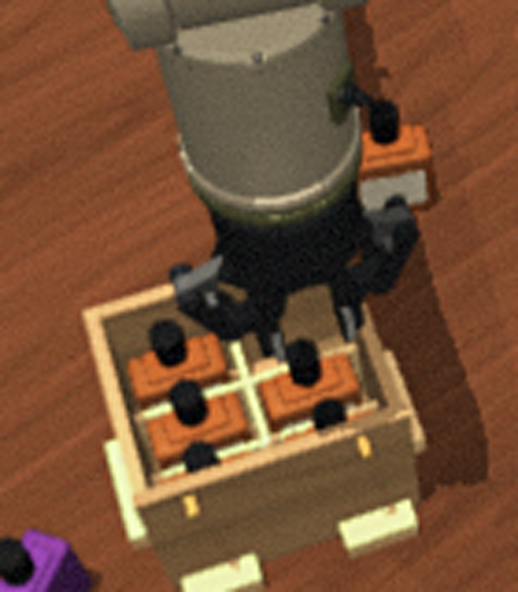

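```bash
python3 -m inch '45 -.4 .4 0 0 0 -.2; 45 -1 1 0 0 0 -.5; 45 -1.6 1.6 0 0 0 -.8; 45 -2.2 2.2 0 0 0 -1.1; 45 -2.8 2.8 0 0 0 -1.4'; python3 -m inch '45 -.4 .4 0 0 0 0; 45 -.67 .62 0 0 0 0; 45 -.67 .62 0 0 0 0; 45 -.67 .62 0 0 0 0; 45 -.67 .62 0 0 0 0'; python3 -m inch '45 0 0 -.3 0 0 0; 45 0 0 -.8 0 0 0; 45 0 0 -1.2 0 0 0; 45 0 0 -1.4 0 0 0; 45 0 0 -1.4 0 0 0'
python3 - <<'E'
from h import *
from cell import snapshot,arm
s=snapshot("scene"); crop(s,240,100,350,210,6,"pics/c1.png")
st=arm.read_state(); print(st["ee_pos"],st["eef_rot"],st["ft_force"],st["joint_pos"])
E
```

```text
time_s: 11.6
ee_pos: [0.4916, -0.0553, 0.243]
eef_rot: [2.665, 1.663, 0.003]
ft_force: [-0.1, 1.0, -0.2]
width: 0.0451
time_s: 12.1
ee_pos: [0.4598, -0.0261, 0.2424]
eef_rot: [2.665, 1.663, 0.001]
ft_force: [-0.1, 0.0, -0.4]
width: 0.0449
time_s: 12.6
ee_pos: [0.4586, -0.0259, 0.1706]
eef_rot: [-2.665, -1.663, 0.004]
ft_force: [-0.1, -0.4, 0.7]
width: 0.0452
[ 0.45918949 -0.02570216  0.17172168] [ 2.66490688e+00  1.66363126e+00 -1.93742030e-03] [-0.31983744 -0.56105183  0.57568212] [-0.4483441   0.08217857  0.46051906  1.93224834 -0.03945215  1.13701358
  1.14361025]
```

View pics/c1.png

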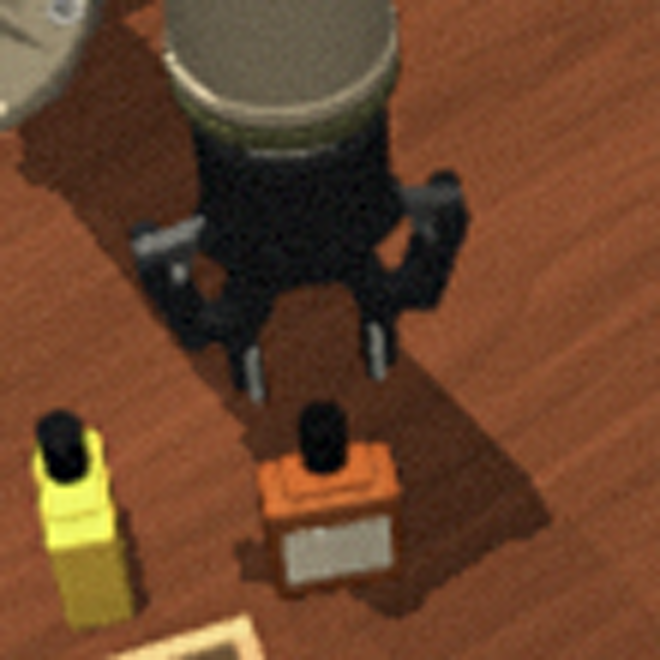

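```bash
python3 -m inch '45 -.02 0 -.3 0 0 0; 45 -.02 0 -.7 0 0 0; 45 -.02 0 -1.1 0 0 0; 45 -.02 0 -1.28 0 0 0; 45 -.02 0 -1.28 0 0 0'
python3 - <<'E'
from h import *
from cell import snapshot,arm
s=snapshot("scene"); crop(s,240,100,350,210,6,"pics/c2.png")
st=arm.read_state(); print(st["ee_pos"],st["eef_rot"],st["ft_force"],st["joint_pos"])
E
```

```text
time_s: 13.15
ee_pos: [0.4579, -0.0253, 0.1076]
eef_rot: [-2.664, -1.665, 0.002]
ft_force: [-0.8, 0.4, 0.8]
width: 0.045
[ 0.45844403 -0.02527417  0.10838002] [2.66404434e+00 1.66458121e+00 3.68054770e-05] [ 0.01203371 -0.28365398 -0.62626583] [-0.43334092  0.16212758  0.45873819  2.00917138 -0.08545052  0.98832403
  1.18420856]
```

View pics/c2.png

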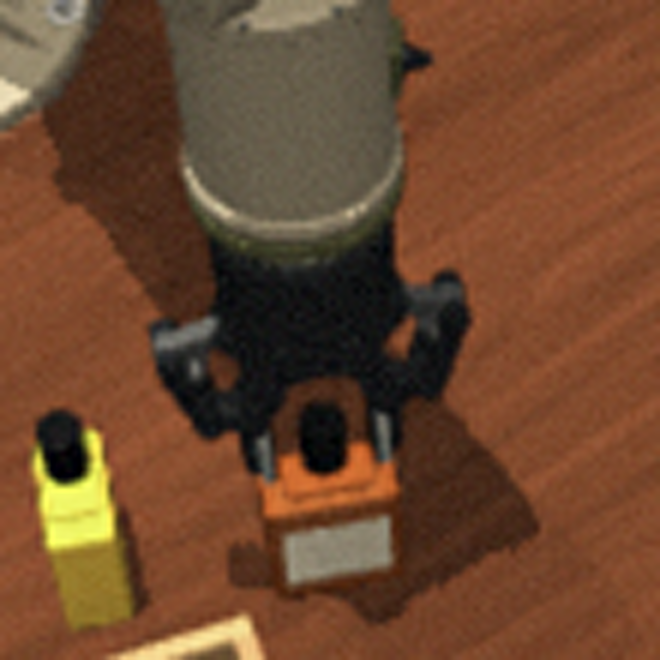

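Well centred. Grip, lift, and carry to cell 1 at (.5423,-.1676), turning +8.2°.

```bash
python3 -m inch '30 0 0 0 0 0 0; 24 0 0 0 0 0 0; 15 0 0 0 0 0 0; 10 0 0 0 0 0 0; 10 0 0 0 0 0 0' 40; python3 -m inch '10 0 0 0 0 0 0; 10 0 0 .1 0 0 0; 10 0 0 .3 0 0 0; 10 0 0 .7 0 0 0; 10 0 0 1.1 0 0 0' ;python3 -m inch '10 0 0 .5 0 0 0; 10 0 0 1 0 0 0; 10 0 0 1.6 0 0 0; 10 0 0 2.2 0 0 0; 10 0 0 2.7 0 0 0';python3 -m inch '10 .1 -.2 .1 0 0 .2; 10 .4 -.7 .1 0 0 .5; 10 .8 -1.3 .1 0 0 .8; 10 1.2 -2 .1 0 0 1.1; 10 1.6 -2.7 .1 0 0 1.37'; python3 -m inch '10 .08 -.13 0 0 0 0; 10 .08 -.15 0 0 0 0; 10 .08 -.15 0 0 0 0; 10 .08 -.15 0 0 0 0; 10 .08 -.15 0 0 0 0'
python3 - <<'E'
from h import *
from cell import snapshot,arm
s=snapshot("scene"); crop(s,190,140,330,300,3.7,"pics/d1.png")
st=arm.read_state(); print(st["ee_pos"],st["eef_rot"],st["ft_force"],st["joint_pos"])
E
```

```text
time_s: 13.7
ee_pos: [0.4589, -0.025, 0.1088]
eef_rot: [2.663, 1.665, 0.003]
ft_force: [-0.5, 1.0, 6.1]
width: 0.0207
time_s: 14.2
ee_pos: [0.4576, -0.0253, 0.1637]
eef_rot: [-2.664, -1.665, 0.002]
ft_force: [1.0, 0.5, -2.3]
width: 0.0211
time_s: 14.7
ee_pos: [0.4578, -0.0254, 0.3]
eef_rot: [2.664, 1.664, 0.002]
ft_force: [-0.0, 0.8, -2.6]
width: 0.0213
time_s: 15.2
ee_pos: [0.5385, -0.161, 0.3035]
eef_rot: [2.535, 1.855, 0.0]
ft_force: [0.1, 0.4, -0.5]
width: 0.0208
time_s: 15.7
ee_pos: [0.5419, -0.1662, 0.3031]
eef_rot: [-2.536, -1.854, -0.001]
ft_force: [-0.4, 1.0, -2.7]
width: 0.0203
[ 0.54193587 -0.16646459  0.3031565 ] [-2.53614698e+00 -1.85364270e+00 -1.28970439e-03] [-0.18594079 -0.44341094 -2.77224494] [-0.24073621  0.26092692  0.60705956  1.46575226 -0.14942937  1.4609282
  1.62907318]
```

View pics/d1.png

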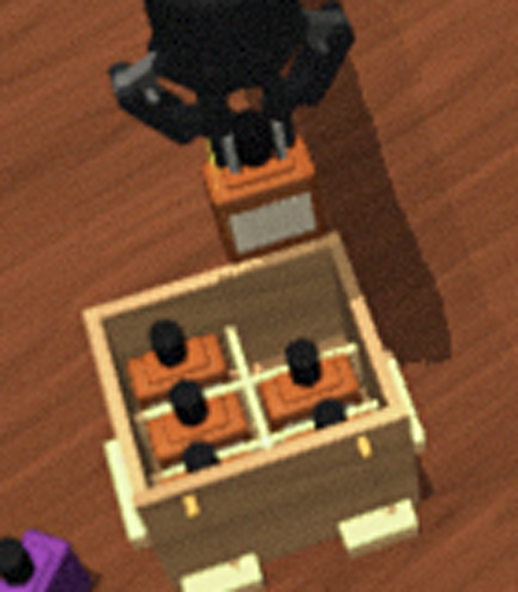

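```bash
python3 -m inch '10 0 -.02 -.3 0 0 0; 10 0 -.02 -.8 0 0 0; 10 0 -.02 -1.3 0 0 0; 10 0 -.02 -1.7 0 0 0; 10 0 -.02 -2 0 0 0'; python3 -m inch '10 0 0 -.2 0 0 0; 10 0 0 -.5 0 0 0; 10 0 0 -.8 0 0 0; 10 0 0 -1.1 0 0 0; 10 0 0 -1.3 0 0 0'; python3 -m inch '10 0 0 -.1 0 0 0; 10 0 0 -.2 0 0 0; 10 0 0 -.25 0 0 0; 10 0 0 -.25 0 0 0; 10 0 0 -.25 0 0 0'
python3 - <<'E'
from h import *
from cell import snapshot,arm
s=snapshot("scene"); crop(s,190,140,330,300,3.7,"pics/d2.png")
st=arm.read_state(); print(st["ee_pos"],st["eef_rot"],st["ft_force"],st["ft_torque"])
E
```

```text
time_s: 16.25
ee_pos: [0.5415, -0.1676, 0.2015]
eef_rot: [-2.536, -1.852, 0.001]
ft_force: [-0.2, -0.1, -1.9]
width: 0.0204
time_s: 16.75
ee_pos: [0.5418, -0.1682, 0.1368]
eef_rot: [-2.537, -1.852, 0.0]
ft_force: [-0.1, -0.1, -1.9]
width: 0.0209
time_s: 17.25
ee_pos: [0.5423, -0.1688, 0.1257]
eef_rot: [2.538, 1.851, 0.001]
ft_force: [-0.3, -0.2, -1.8]
width: 0.0211
[ 0.54228795 -0.16876323  0.12572875] [2.53751410e+00 1.85128321e+00 7.06222529e-04] [ 0.09590981  0.06495415 -2.08437129] [-0.04040269 -0.02790691 -0.02511882]
```

View pics/d2.png

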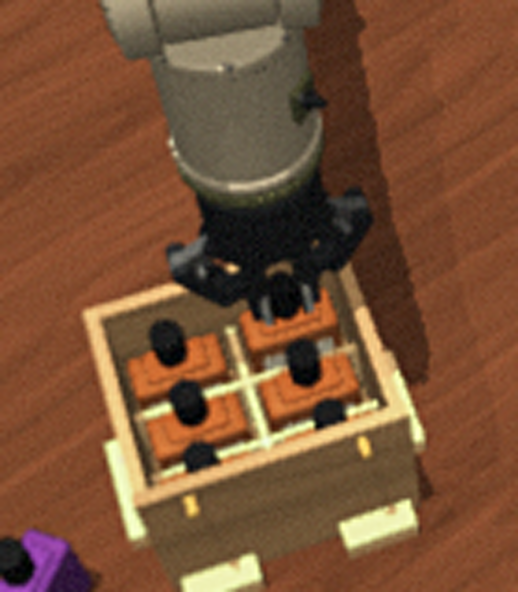

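```bash
python3 -m inch '10 0 0 -.04 0 0 0; 10 0 0 -.08 0 0 0; 10 0 0 -.12 0 0 0; 10 0 0 -.15 0 0 0; 10 0 0 -.15 0 0 0'; python3 -m inch '10 0 0 -.02 0 0 0; 10 0 0 -.02 0 0 0; 10 0 0 -.02 0 0 0; 10 0 0 -.02 0 0 0; 10 0 0 -.02 0 0 0'
```

```text
time_s: 17.8
ee_pos: [0.5418, -0.1686, 0.1175]
eef_rot: [-2.538, -1.851, 0.001]
ft_force: [0.3, -0.3, -2.2]
width: 0.0206
time_s: 18.3
ee_pos: [0.5422, -0.1686, 0.1169]
eef_rot: [2.538, 1.852, 0.0]
ft_force: [0.1, 1.0, -1.0]
width: 0.021
```

```bash
python3 -m inch '10 0 0 -.01 0 0 0; 10 0 0 -.02 0 0 0; 10 0 0 -.02 0 0 0; 10 0 0 -.02 0 0 0; 10 0 0 -.02 0 0 0'
```

```text
time_s: 18.8
ee_pos: [0.5426, -0.1688, 0.1169]
eef_rot: [2.537, 1.851, 0.002]
ft_force: [-2.1, 1.1, 8.2]
width: 0.0211
```

```bash
python3 -m inch '26 0 0 0 0 0 0; 32 0 0 0 0 0 0; 34 0 0 0 0 0 0; 34 0 0 0 0 0 0; 34 0 0 .1 0 0 0'; python3 -m inch '34 0 0 .2 0 0 0; 34 0 0 .6 0 0 0; 34 0 0 1.1 0 0 0; 34 0 0 1.7 0 0 0; 34 0 0 2.3 0 0 0'; python3 -m inch '40 0 .5 .1 0 0 -1; 40 .05 1.2 .1 0 0 -2; 40 .1 1.8 .1 0 0 -3; 40 .1 2.4 .1 0 0 -4; 40 .1 3 .1 0 0 -5'; python3 -m inch '40 0 .6 0 0 0 -1; 40 .05 1.2 0 0 0 -2; 40 .1 1.8 0 0 0 -3; 40 .1 2.4 0 0 0 -4; 40 .1 3 0 0 0 -5';  python3 -m inch '45 0 .5 0 0 0 -1; 45 .05 1 0 0 0 -2; 45 .1 1.5 0 0 0 -3; 45 .1 1.9 0 0 0 -4; 45 .1 2.2 0 0 0 -5'
python3 - <<'E'
from h import *
from cell import snapshot,arm
s=snapshot("scene"); crop(s,190,140,330,300,3.7,"pics/e1.png")
s=snapshot("top"); crop(s,330,140,440,240,6,"pics/e2.png")
st=arm.read_state(); print(st["ee_pos"],st["eef_rot"],st["ft_force"],st["joint_pos"])
E
```

```text
time_s: 19.3
ee_pos: [0.5415, -0.1684, 0.1202]
eef_rot: [-2.537, -1.851, 0.002]
ft_force: [0.2, 0.0, -0.7]
width: 0.0339
time_s: 19.8
ee_pos: [0.5419, -0.1688, 0.2378]
eef_rot: [2.538, 1.851, 0.0]
ft_force: [0.7, 0.1, -0.2]
width: 0.034
time_s: 20.3
ee_pos: [0.5471, -0.0175, 0.2419]
eef_rot: [2.933, 1.125, 0.002]
ft_force: [1.0, -0.5, 0.8]
width: 0.0403
time_s: 20.8
ee_pos: [0.5521, 0.1325, 0.2419]
eef_rot: [-3.124, -0.327, -0.002]
ft_force: [0.6, -0.8, -0.1]
width: 0.0397
time_s: 21.3
ee_pos: [0.5569, 0.2432, 0.2416]
eef_rot: [-3.103, 0.489, -0.001]
ft_force: [0.4, -0.1, -0.4]
width: 0.045
[0.55643021 0.24438608 0.24113508] [-3.10376213e+00  4.81079792e-01  1.33686924e-04] [-0.94351979  0.33534059  1.01991144] [-0.92610098  0.39241183  0.62667011  1.45873246 -0.23191033  1.36461146
 -0.59579539]
```

View pics/e1.png

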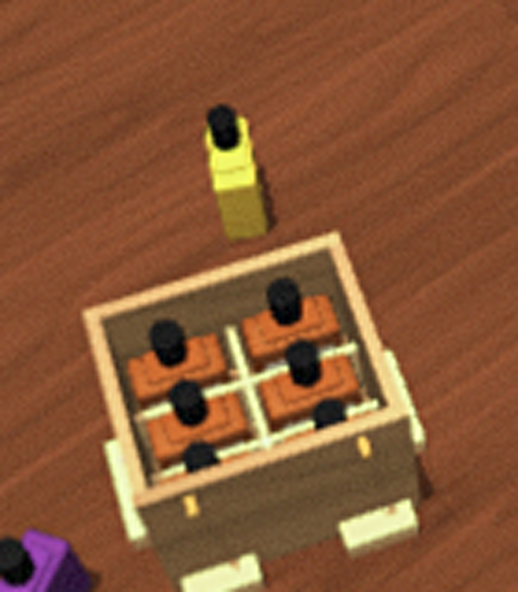

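View pics/e2.png

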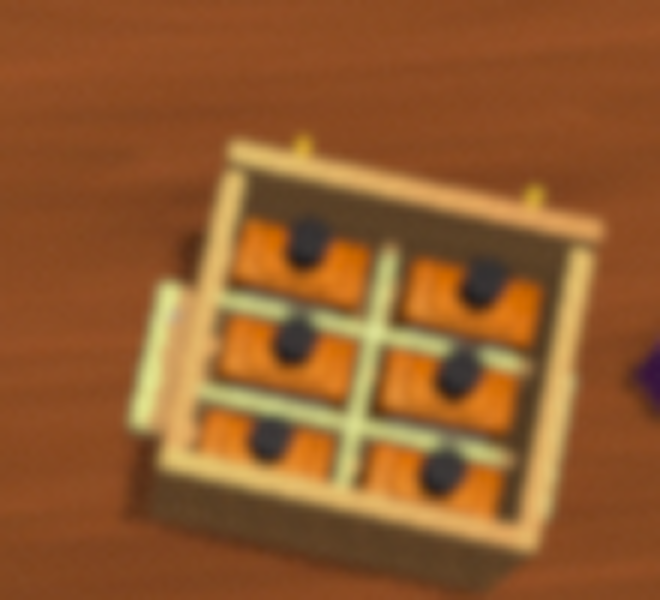

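```bash
python3 -m inch '45 .01 -.07 -.3 0 0 0; 45 .01 -.07 -.9 0 0 0; 45 .01 -.07 -1.5 0 0 0; 45 .01 -.07 -2.1 0 0 0; 45 .01 -.07 -2.6 0 0 0'; python3 -m inch '40 0 0 -.3 0 0 0; 40 0 0 -.6 0 0 0; 40 0 0 -.75 0 0 0; 40 0 0 -.75 0 0 0; 40 0 0 -.75 0 0 0';python3 - <<'E'
from h import *
from cell import snapshot,arm
s=snapshot("scene"); crop(s,340,100,440,210,6,"pics/f1.png")
st=arm.read_state(); print(st["ee_pos"],st["eef_rot"],st["ft_force"],st["joint_pos"])
E
```

```text
time_s: 21.9
ee_pos: [0.5575, 0.2363, 0.11]
eef_rot: [3.104, -0.482, -0.0]
ft_force: [0.1, -0.0, 0.8]
width: 0.0449
time_s: 22.4
ee_pos: [0.5581, 0.238, 0.0741]
eef_rot: [-3.103, 0.485, -0.001]
ft_force: [0.2, 0.7, -0.1]
width: 0.0399
[0.5582653  0.23808474 0.07439079] [-3.10289576e+00  4.84596625e-01 -2.16432269e-03] [0.96040231 0.35940138 0.51076511] [-0.87859809  0.53777638  0.56991849  1.65644112 -0.32613671  1.04188066
 -0.51676471]
```

View pics/f1.png

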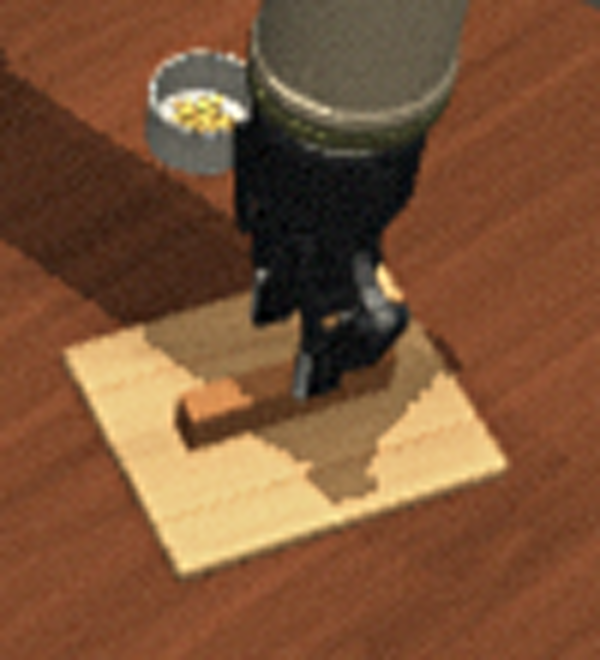

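```bash
python3 -m inch '40 -.03 .05 -.2 0 0 0; 40 -.03 .05 -.5 0 0 0; 40 -.03 .05 -.75 0 0 0; 40 -.03 .05 -.83 0 0 0; 40 -.03 .05 -.83 0 0 0';python3 - <<'E'
from h import *
from cell import snapshot,arm
s=snapshot("scene"); crop(s,340,100,440,210,6,"pics/f2.png")
st=arm.read_state(); print(st["ee_pos"],st["eef_rot"],st["ft_force"],st["joint_pos"])
E
```

```text
time_s: 22.95
ee_pos: [0.5553, 0.2399, 0.0304]
eef_rot: [3.102, -0.485, -0.003]
ft_force: [1.2, -0.0, 0.3]
width: 0.0398
[0.55582413 0.24009231 0.03120583] [ 3.10307763e+00 -4.85310802e-01 -1.13987742e-03] [-0.03466248 -0.02458837 -0.16636236] [-0.86492676  0.59107395  0.54493687  1.68619715 -0.35830679  0.96648136
 -0.4989463 ]
```

View pics/f2.png

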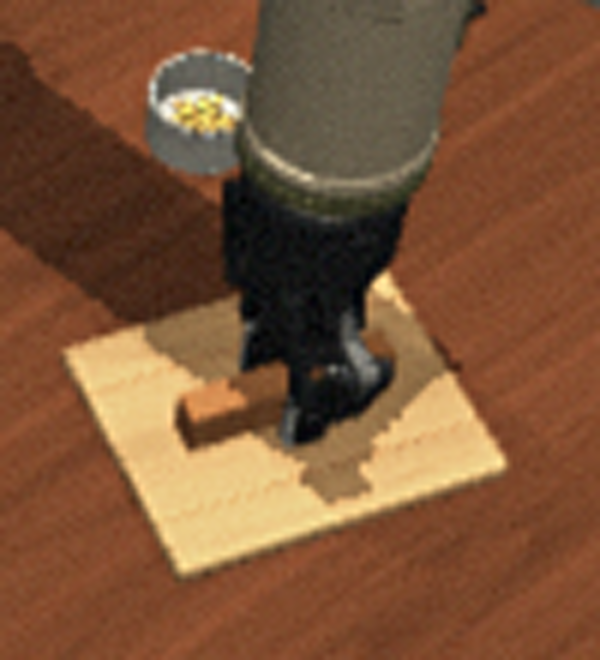

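```bash
python3 -m inch '30 .01 0 .03 0 0 0; 24 .01 0 .03 0 0 0; 18 .01 0 .03 0 0 0; 10 .01 0 .03 0 0 0; 8 .01 0 .03 0 0 0' 80; python3 -m inch '8 0 0 0 0 0 0; 8 0 0 0 0 0 0; 8 0 0 0 0 0 0; 8 0 0 0 0 0 0; 8 0 0 .05 0 0 0'; python3 -m inch '8 0 0 .1 0 0 0; 8 0 0 .3 0 0 0; 8 0 0 .6 0 0 0; 8 0 0 1 0 0 0; 8 0 0 1.4 0 0 0'; python3 -m inch '8 0 0 .4 0 0 0; 8 0 0 .8 0 0 0; 8 0 0 1.2 0 0 0; 8 0 0 1.6 0 0 0; 8 0 0 2.1 0 0 0';  python3 -m inch '8 0 0 .4 0 0 0; 8 0 0 .8 0 0 0; 8 0 0 1 0 0 0; 8 0 0 1 0 0 0; 8 0 0 1 0 0 0'
python3 - <<'E'
from h import *
from cell import snapshot,arm
s=snapshot("scene"); crop(s,330,60,430,160,6,"pics/g1.png")
st=arm.read_state(); print(st["ee_pos"],st["eef_rot"],st["ft_force"],st["joint_pos"])
E
```

```text
time_s: 23.5
ee_pos: [0.5568, 0.2406, 0.0341]
eef_rot: [-3.103, 0.485, -0.001]
ft_force: [-2.3, -1.1, 6.4]
width: 0.0163
time_s: 24.0
ee_pos: [0.5563, 0.2403, 0.0357]
eef_rot: [3.104, -0.485, -0.001]
ft_force: [-0.5, -0.8, -1.5]
width: 0.0161
time_s: 24.5
ee_pos: [0.5567, 0.2402, 0.1076]
eef_rot: [-3.104, 0.486, -0.001]
ft_force: [0.8, 0.3, -1.4]
width: 0.0164
time_s: 25.0
ee_pos: [0.5562, 0.24, 0.2124]
eef_rot: [-3.104, 0.486, 0.0]
ft_force: [-0.7, 0.1, -2.6]
width: 0.0163
time_s: 25.5
ee_pos: [0.5562, 0.2403, 0.2603]
eef_rot: [3.104, -0.485, -0.001]
ft_force: [-0.2, 0.4, -2.1]
width: 0.0162
[0.55603345 0.24023462 0.25978595] [ 3.10308505e+00 -4.85210023e-01 -2.09460845e-03] [ 0.42749544 -0.33750022 -3.0303278 ] [-0.92563481  0.38057928  0.63480916  1.43259613 -0.22522049  1.40320234
 -0.59752398]
```

View pics/g1.png

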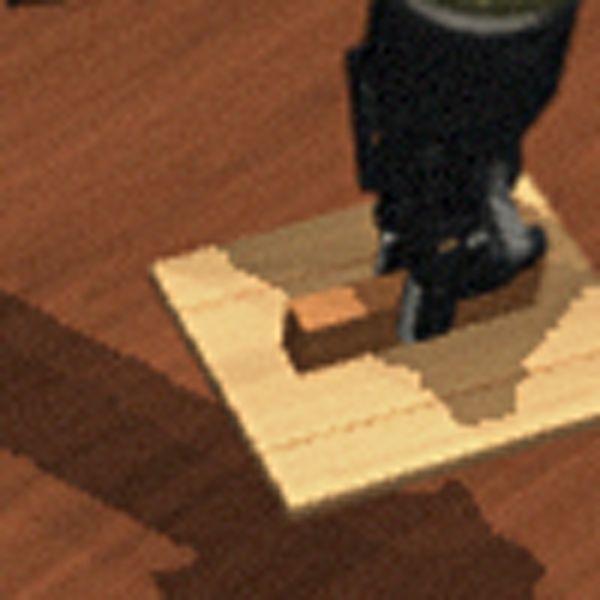

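```bash
python3 -m inch '8 0 -.2 0 0 0 0; 8 0 -.6 0 0 0 0; 8 0 -1.2 0 0 0 0; 8 0 -1.8 0 0 0 0; 8 0 -2.4 0 0 0 0'; python3 -m inch '8 0 -.6 0 0 0 0; 8 0 -1.2 0 0 0 0; 8 0 -1.8 0 0 0 0; 8 0 -2.4 0 0 0 0; 8 0 -3 0 0 0 0'; python3 -m inch '8 0 -.6 0 0 0 0; 8 0 -1.2 0 0 0 0; 8 0 -1.8 0 0 0 0; 8 0 -2.4 0 0 0 0; 8 0 -2.8 0 0 0 0'; python3 -m inch '8 0 -.4 0 0 0 0; 8 0.05 -.7 0 0 0 0; 8 0.08 -.9 0 0 0 0; 8 0.08 -.9 0 0 0 0; 8 0.08 -.9 0 0 0 0'
python3 - <<'E'
from h import *
from cell import snapshot,arm
s=snapshot("scene"); crop(s,190,140,330,300,3.7,"pics/h1.png")
st=arm.read_state(); print(st["ee_pos"],st["eef_rot"],st["ft_force"],st["joint_pos"])
E
```

```text
time_s: 26.05
ee_pos: [0.5561, 0.1168, 0.2605]
eef_rot: [3.103, -0.488, -0.001]
ft_force: [0.3, -0.2, -2.6]
width: 0.0162
time_s: 26.55
ee_pos: [0.5554, -0.0331, 0.2606]
eef_rot: [3.103, -0.489, -0.001]
ft_force: [0.9, 1.0, -1.5]
width: 0.016
time_s: 27.05
ee_pos: [0.5545, -0.1744, 0.2607]
eef_rot: [3.102, -0.492, -0.001]
ft_force: [-0.2, -0.2, -3.3]
width: 0.0165
time_s: 27.55
ee_pos: [0.5601, -0.2147, 0.2606]
eef_rot: [-3.103, 0.486, 0.001]
ft_force: [0.9, 0.6, -2.5]
width: 0.0162
[ 0.56042761 -0.21397213  0.26059686] [-3.10343851e+00  4.84113202e-01  6.74375115e-04] [-0.08529746 -0.23652151 -2.84565717] [-0.27786229  0.40184933  0.81123102  1.45418449 -0.29186595  1.41031197
  0.23053976]
```

View pics/h1.png

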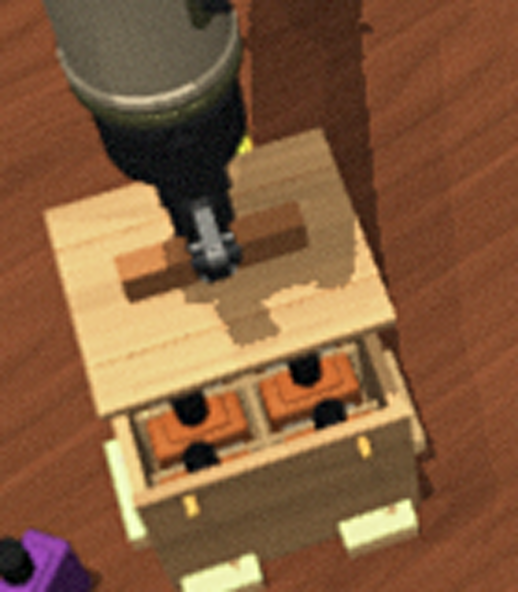

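```bash
python3 -m inch '8 0 -.03 -.2 0 0 0; 8 0 -.03 -.6 0 0 0; 8 0 -.03 -1.1 0 0 0; 8 0 -.03 -1.4 0 0 0; 8 0 -.03 -1.5 0 0 0'; python3 -m inch '8 0 0 0 0 0 0; 8 0 0 0 0 0 0; 8 0 0 0 0 0 0; 8 0 0 0 0 0 0; 8 0 0 0 0 0 0'
python3 - <<'E'
from h import *
from cell import snapshot,arm
s=snapshot("scene"); crop(s,205,160,325,270,6.5,"pics/h2.png")
st=arm.read_state(); print(st["ee_pos"],st["eef_rot"],st["ft_force"],st["joint_pos"])
E
```

```text
time_s: 28.1
ee_pos: [0.5597, -0.215, 0.1835]
eef_rot: [-3.104, 0.484, 0.005]
ft_force: [0.2, 0.6, -2.1]
width: 0.0162
time_s: 28.6
ee_pos: [0.5608, -0.2162, 0.1863]
eef_rot: [-3.104, 0.485, -0.001]
ft_force: [-0.4, -0.5, -2.5]
width: 0.0167
[ 0.56068559 -0.21619012  0.18617267] [-3.10380749e+00  4.85155996e-01 -9.33358112e-04] [-0.20275816 -0.77545532 -1.35940671] [-0.26282761  0.45298609  0.78683119  1.56255217 -0.3314066   1.2639224
  0.2642277 ]
```

View pics/h2.png

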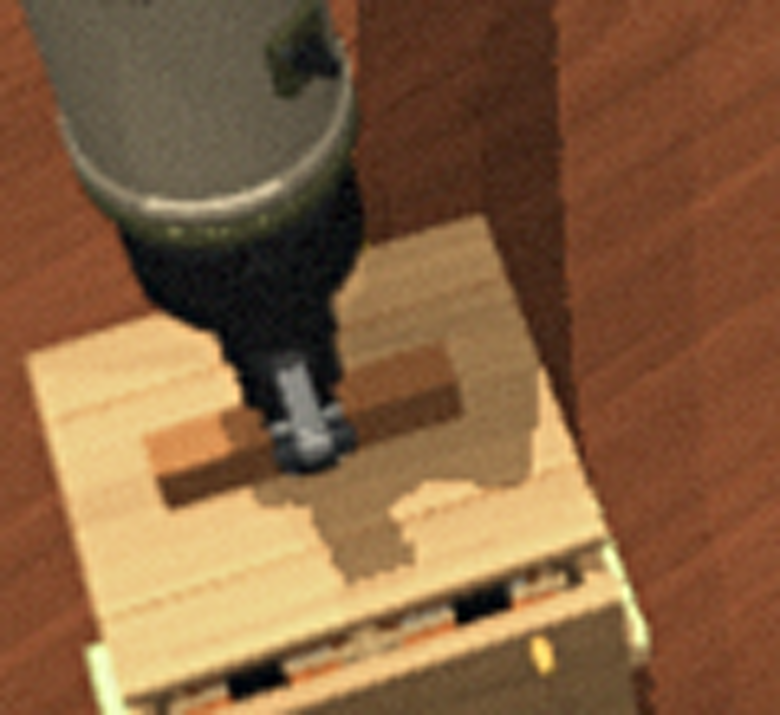

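```bash
python3 -m inch '8 0 0 -.08 0 0 0; 8 0 0 -.16 0 0 0; 8 0 0 -.22 0 0 0; 8 0 0 -.28 0 0 0; 8 0 0 -.32 0 0 0'; python3 -m inch '8 0 0 -.02 0 0 0; 8 0 0 -.04 0 0 0; 8 0 0 -.04 0 0 0; 8 0 0 -.04 0 0 0; 8 0 0 -.04 0 0 0'
```

```text
time_s: 29.15
ee_pos: [0.5604, -0.216, 0.1693]
eef_rot: [-3.104, 0.485, 0.001]
ft_force: [-0.0, -0.7, -1.8]
width: 0.0161
time_s: 29.65
ee_pos: [0.5606, -0.2162, 0.1679]
eef_rot: [-3.104, 0.485, -0.0]
ft_force: [0.6, 0.6, -1.3]
width: 0.0164
```

Near contact; image check of the end alignment before final settling.

```bash
python3 -m inch '8 0 0 -.02 0 0 0; 8 0 0 -.03 0 0 0; 8 0 0 -.03 0 0 0; 8 0 0 -.03 0 0 0; 8 0 0 -.03 0 0 0'
python3 - <<'E'
from h import *
from cell import snapshot,arm
import pickle
S={c:snapshot(c) for c in("scene","top")}; pickle.dump(S,open("s1.pkl","wb"))
crop(S["scene"],205,165,325,275,6.5,"pics/h3.png")
crop(S["top"],330,140,440,250,5.4,"pics/h4.png")
st=arm.read_state(); print(st["ee_pos"],st["eef_rot"],st["ft_force"],st["ft_torque"])
E
```

```text
time_s: 30.15
ee_pos: [0.5605, -0.2161, 0.1663]
eef_rot: [-3.104, 0.485, 0.0]
ft_force: [0.6, 0.7, -2.6]
width: 0.0164
[ 0.5605128  -0.21609011  0.16626218] [-3.10379510e+00  4.85180086e-01  1.64662488e-04] [-0.48014387 -0.12702812 -2.00284202] [ 0.0043307  -0.0111386  -0.00899146]
```

View pics/h3.png

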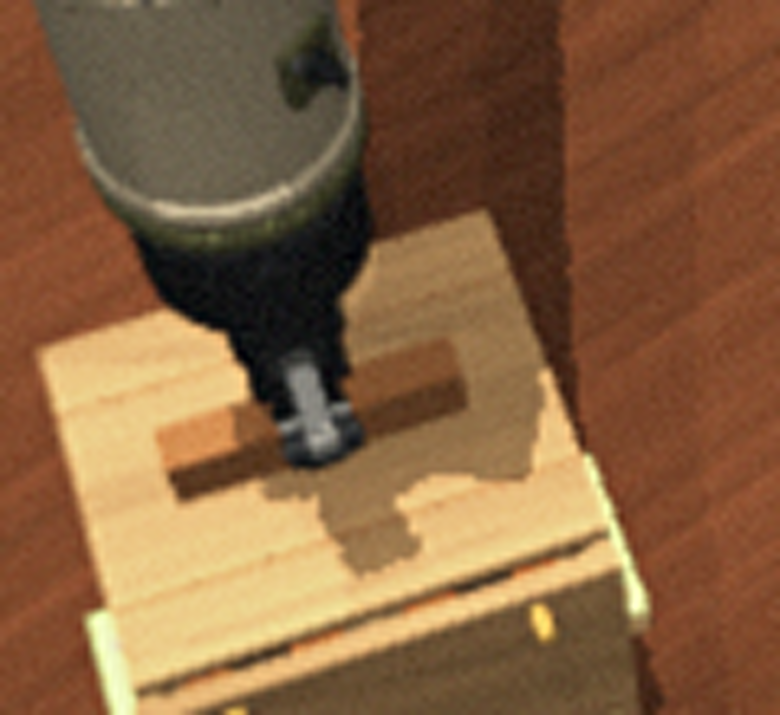

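View pics/h4.png

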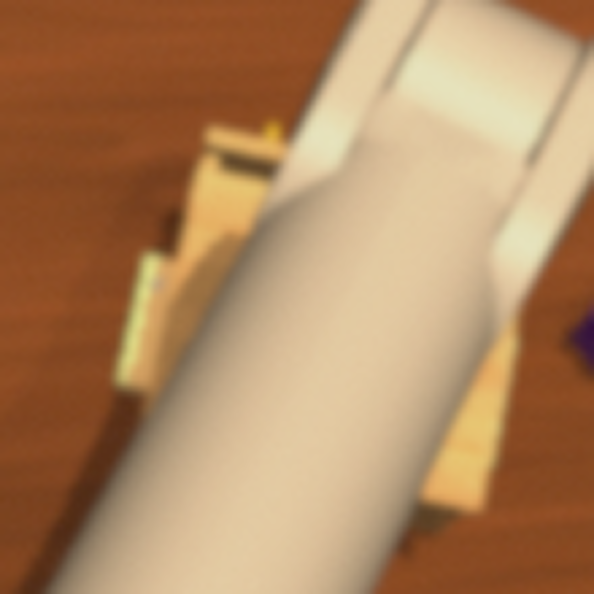

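Run:
```python
from fit import *
crop(S["scene"],205,195,315,285,7,"pics/cr_s.png")
crop(S["top"],350,155,435,245,6.6,"pics/cr_t.png")
```

```text
px rms 0.32357364750919027 [[0.2, 0.3], [0.1, -0.3], [-0.7, -0.0], [0.4, 0.1]]
crate [ 0.5743 -0.2211 -0.3131] -17.9397338429127
px rms 0.677776627960121 [[0.7, -0.1], [-1.1, 0.5], [0.3, 0.4], [0.3, -1.2]]
crate [ 0.5749 -0.2202 -0.3083] -17.6659471852134
px rms 0.55708335283956 [[-0.1, 0.3], [-0.2, -0.5], [-0.8, -0.2], [0.3, 0.1], [0.4, 0.0], [-1.4, 0.5], [0.1, 0.4], [0.2, -1.1]]
crate [ 0.5746 -0.2205 -0.3104] -17.784663200063896
px rms 0.2280823083670805 [[0.3, 0.4], [-0.2, -0.0], [-0.2, -0.2], [0.2, -0.2]]
lid [ 0.5565  0.2408 -0.3078] -17.634151900908137
px rms 0.20721429262171492 [[0.4, -0.2], [-0.3, -0.1], [0.0, 0.0], [-0.2, 0.3]]
lid [ 0.5572  0.2402 -0.3094] -17.729924575964475
px rms 0.2398597617995631 [[0.3, 0.3], [-0.2, -0.1], [-0.2, -0.3], [0.2, -0.3], [0.4, -0.4], [-0.2, -0.3], [0.0, -0.1], [-0.2, 0.1]]
lid [ 0.5568  0.2406 -0.3085] -17.677610152409674
```

View pics/cr_s.png

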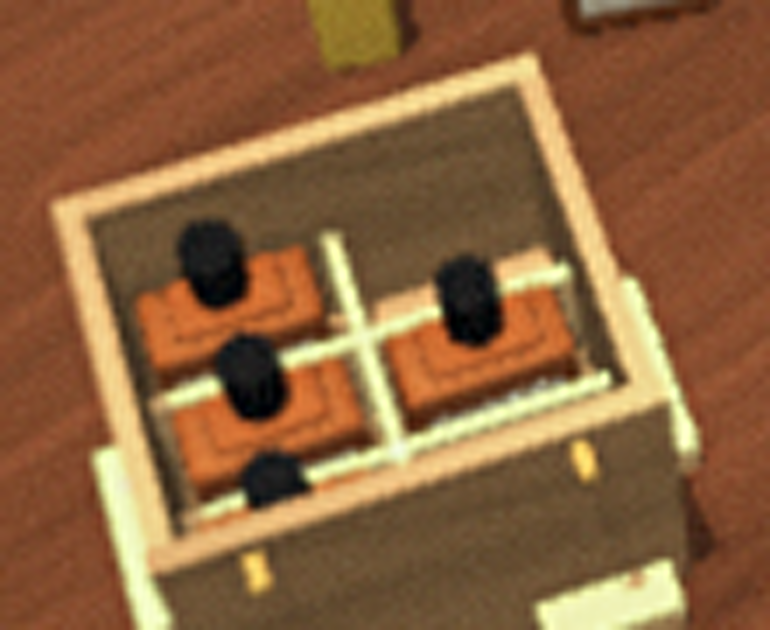

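View pics/cr_t.png

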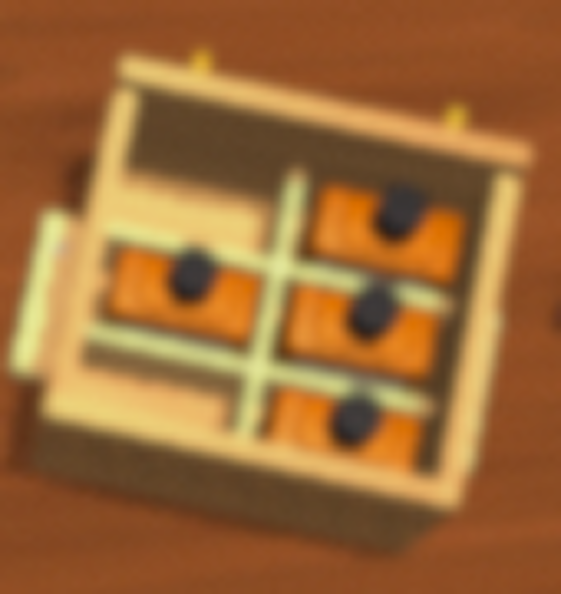

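```bash
cat > fit3.py <<'E'
from fit import *
print('----')
X,Y=.077,.0875
loc=[[X,Y,.149],[X,-Y,.149],[-X,-Y,.132],[-X,Y,.132]]
sc=unc([(675,400),(155,575),(52,205),(537,53)],205,195,7)
to=unc([(118,55),(535,150),(462,510),(42,415)],350,155,6.6)
for o in ([("top",to,loc)],[("scene",sc,loc)],[("top",to,loc),("scene",sc,loc)]):
    C=fit(None,o,[.575,-.22,-.3]); print("crate",C.round(4),np.degrees(C[2]).round(2))
Cs=fit(None,[("scene",sc,loc)],[.575,-.22,-.3])
Ls=fit(None,[("scene",unc([(612,533),(137,690),(38,352),(490,210)],205,165,6.5),[[.0725,.0875,.141],[.0725,-.0875,.141],[-.0725,-.0875,.141],[-.0725,.0875,.141]])],[.56,-.216,-.31])
print("lid scene",Ls.round(4),np.degrees(Ls[2]))
print("lid in crate",(rot(Cs[2]).T@(Ls[:2]-Cs[:2])).round(4),"home x -.0045",np.degrees(Ls[2]-Cs[2]))
E
python3 fit3.py | sed -n '/----/,$p'
```

```text
----
px rms 0.5229594796747805 [[0.9, 0.6], [-0.5, -0.3], [-0.7, -0.3], [0.4, 0.1]]
crate [ 0.5744 -0.2213 -0.3104] -17.79
px rms 0.26997413711233925 [[0.2, -0.3], [-0.4, 0.3], [0.4, -0.0], [-0.1, -0.0]]
crate [ 0.5759 -0.2208 -0.3107] -17.8
px rms 0.46274374489303527 [[0.7, 0.3], [-0.6, -0.6], [-0.9, -0.6], [0.2, -0.2], [-0.1, -0.5], [-0.6, 0.1], [0.2, -0.1], [-0.3, -0.2]]
crate [ 0.5752 -0.221  -0.3105] -17.79
px rms 0.26997413711233925 [[0.2, -0.3], [-0.4, 0.3], [0.4, -0.0], [-0.1, -0.0]]
px rms 0.3304232502378264 [[0.1, -0.5], [-0.5, 0.3], [0.5, -0.0], [-0.1, 0.2]]
lid scene [ 0.5626 -0.2161 -0.311 ] -17.81810982319771
lid in crate [-0.0141  0.0004] home x -.0045 -0.01612139092071739
```

```bash
python3 -m inch '8 0 0 -.01 0 0 0; 8 0 0 -.02 0 0 0; 8 0 0 -.02 0 0 0; 8 0 0 -.02 0 0 0; 8 0 0 -.02 0 0 0';  python3 - <<'E'
from cell import arm
print(arm.read_state()["ft_force"],arm.read_state()["ee_pos"])
E
```

```text
time_s: 30.75
ee_pos: [0.5606, -0.2161, 0.1661]
eef_rot: [-3.103, 0.485, -0.001]
ft_force: [-3.8, 2.2, 6.1]
width: 0.0162
[-3.7758801   2.17240579  6.13412848] [ 0.5605737  -0.2161375   0.16610422]
```

```bash
python3 -m inch '8 0 0 .006 0 0 0; 8 .01 -.003 .006 0 0 0; 8 .04 -.012 .006 0 0 0; 8 .07 -.022 .006 0 0 0; 8 .1 -.03 .006 0 0 0'; python3 -m inch '8 .02 -.006 0 0 0 0; 8 .03 -.01 0 0 0 0; 8 .03 -.01 0 0 0 0; 8 .03 -.01 0 0 0 0; 8 .03 -.01 0 0 0 0'
python3 - <<'E'
from h import *
from cell import arm,snapshot
import pickle
S={c:snapshot(c) for c in("scene",)}; pickle.dump(S,open("s2.pkl","wb"))
crop(S["scene"],205,165,325,275,6.5,"pics/i1.png")
print(arm.read_state()["ft_force"],arm.read_state()["ee_pos"])
E
```

```text
time_s: 31.25
ee_pos: [0.5654, -0.2179, 0.1661]
eef_rot: [-3.104, 0.486, -0.0]
ft_force: [-3.9, 1.5, 5.6]
width: 0.0165
time_s: 31.75
ee_pos: [0.567, -0.2184, 0.1661]
eef_rot: [-3.104, 0.486, -0.0]
ft_force: [-3.3, 1.0, 6.3]
width: 0.016
[-3.88730282  0.54370281  6.64783786] [ 0.56700433 -0.21838391  0.16610029]
```

View pics/i1.png

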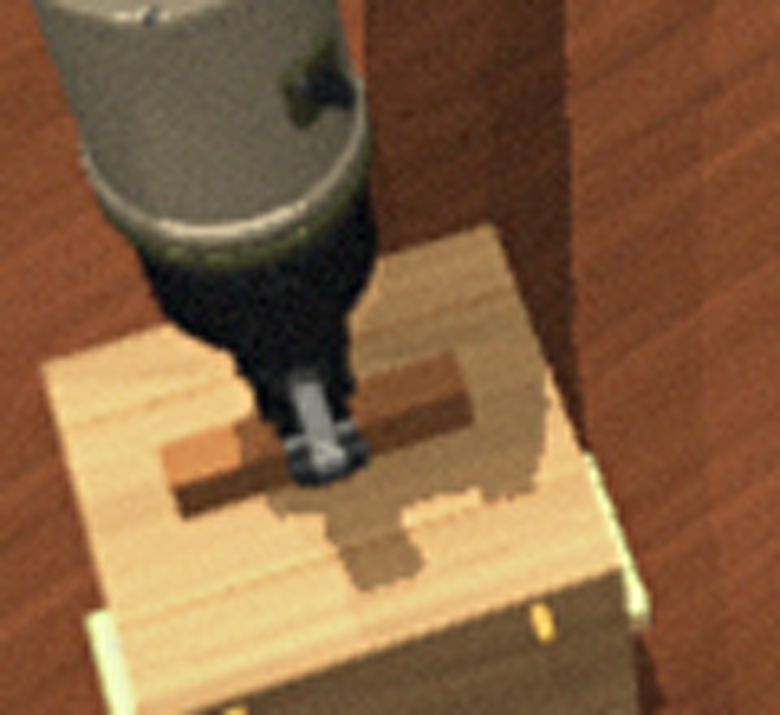

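```bash
python3 -m inch '8 .01 -.003 .01 0 0 0; 8 .02 -.006 .01 0 0 0; 8 .02 -.006 .01 0 0 0; 8 .02 -.006 .01 0 0 0; 8 .02 -.006 .01 0 0 0'; python3 -m inch '8 .01 -.003 0 0 0 0; 8 .01 -.003 0 0 0 0; 8 .01 -.003 0 0 0 0; 8 .01 -.003 0 0 0 0; 8 .01 -.003 0 0 0 0'
```

```text
time_s: 32.3
ee_pos: [0.5681, -0.2186, 0.1661]
eef_rot: [3.104, -0.485, 0.0]
ft_force: [-1.7, -0.0, 2.5]
width: 0.0162
time_s: 32.8
ee_pos: [0.5685, -0.2186, 0.1661]
eef_rot: [3.104, -0.485, 0.0]
ft_force: [-3.3, -0.8, 3.5]
width: 0.0164
```

```bash
python3 -m inch '8 .006 -.002 0 0 0 0; 8 .01 -.003 0 0 0 0; 8 .01 -.003 0 0 0 0; 8 .01 -.003 0 0 0 0; 8 .01 -.003 0 0 0 0'; python3 -m inch '8 .006 -.002 0 0 0 0; 8 .01 -.003 0 0 0 0; 8 .01 -.003 0 0 0 0; 8 .01 -.003 0 0 0 0; 8 .01 -.003 0 0 0 0'
```

```text
time_s: 33.3
ee_pos: [0.569, -0.2187, 0.1661]
eef_rot: [-3.104, 0.485, 0.0]
ft_force: [-3.3, -0.1, 4.8]
width: 0.0163
time_s: 33.8
ee_pos: [0.5696, -0.2188, 0.1661]
eef_rot: [-3.104, 0.485, 0.0]
ft_force: [-3.6, -0.1, 4.7]
width: 0.0164
```

```bash
python3 -m inch '8 .006 -.002 0 0 0 0; 8 .01 -.003 0 0 0 0; 8 .01 -.003 0 0 0 0; 8 .01 -.003 0 0 0 0; 8 .01 -.003 0 0 0 0'; python3 -m inch '8 .006 -.002 0 0 0 0; 8 .01 -.003 0 0 0 0; 8 .01 -.003 0 0 0 0; 8 .01 -.003 0 0 0 0; 8 .01 -.003 0 0 0 0'
```

```text
time_s: 34.3
ee_pos: [0.57, -0.2189, 0.1661]
eef_rot: [-3.104, 0.485, 0.0]
ft_force: [-2.9, 1.2, 4.8]
width: 0.0162
time_s: 34.8
ee_pos: [0.5701, -0.219, 0.1661]
eef_rot: [-3.103, 0.485, 0.002]
ft_force: [-6.6, 1.3, 6.5]
width: 0.0161
```

```bash
python3 -m inch '8 .004 -.001 .008 0 0 0; 8 .004 -.001 .008 0 0 0; 8 .004 -.001 .008 0 0 0; 8 .004 -.001 .008 0 0 0; 8 .004 -.001 .008 0 0 0'
python3 - <<'E'
from h import *
from cell import arm,snapshot
import pickle
S={c:snapshot(c) for c in("scene",)}; pickle.dump(S,open("s3.pkl","wb"))
crop(S["scene"],205,165,325,275,6.5,"pics/j1.png")
print(arm.read_state()["ft_force"],arm.read_state()["ft_torque"],arm.read_state()["ee_pos"])
E
```

```text
time_s: 35.3
ee_pos: [0.5703, -0.2189, 0.1661]
eef_rot: [-3.103, 0.485, 0.002]
ft_force: [-5.3, 1.1, 4.3]
width: 0.0163
[-5.29654602  2.3094128   4.65227057] [ 0.31274761  0.96309803 -0.05271617] [ 0.57029135 -0.21886375  0.16615009]
```

View pics/j1.png

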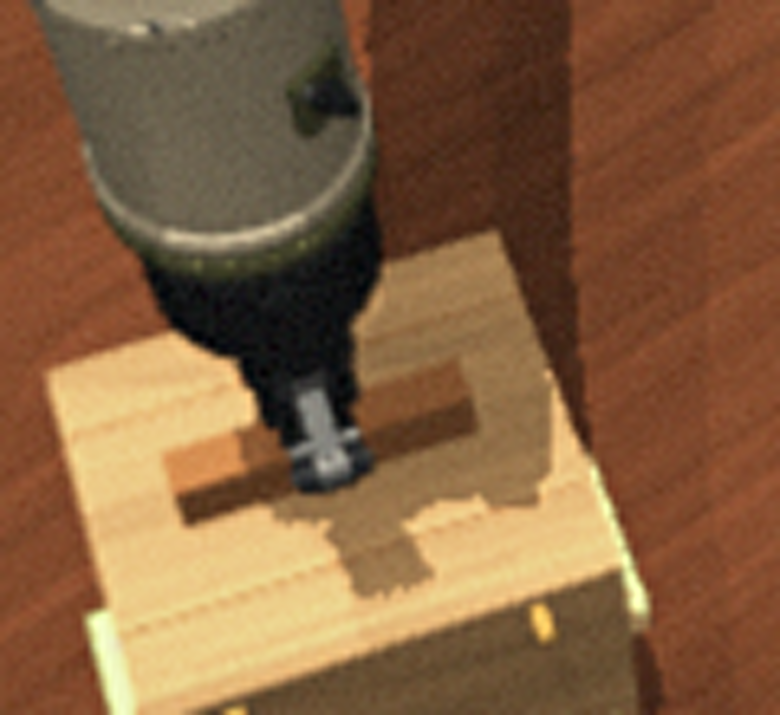

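```bash
python3 -m inch '8 .005 -.0015 0 0 0 0; 8 .01 -.003 0 0 0 0; 8 .01 -.003 0 0 0 0; 8 .01 -.003 0 0 0 0; 8 .01 -.003 0 0 0 0'; python3 -m inch '8 .005 -.0015 .003 0 0 0; 8 .008 -.0025 .003 0 0 0; 8 .008 -.0025 .003 0 0 0; 8 .008 -.0025 .003 0 0 0; 8 .008 -.0025 .003 0 0 0'
```

```text
time_s: 35.85
ee_pos: [0.5704, -0.2189, 0.1661]
eef_rot: [-3.103, 0.485, 0.004]
ft_force: [-8.0, 3.0, 6.7]
width: 0.0164
time_s: 36.35
ee_pos: [0.5705, -0.2188, 0.1661]
eef_rot: [-3.102, 0.486, 0.005]
ft_force: [-9.0, 3.5, 7.0]
width: 0.0161
```

```bash
python3 -m inch '8 .004 -.001 .006 0 0 0; 8 .004 -.001 .012 0 0 0; 8 .004 -.001 .012 0 0 0; 8 .004 -.001 .012 0 0 0; 8 .004 -.001 .012 0 0 0'; python3 -m inch '8 .003 -.001 .006 0 0 0; 8 .003 -.001 .006 0 0 0; 8 .003 -.001 .006 0 0 0; 8 .003 -.001 .006 0 0 0; 8 .003 -.001 .006 0 0 0'
```

```text
time_s: 36.85
ee_pos: [0.5705, -0.2188, 0.1662]
eef_rot: [-3.102, 0.486, 0.006]
ft_force: [-8.0, 2.8, 2.2]
width: 0.0161
time_s: 37.35
ee_pos: [0.5706, -0.2188, 0.1663]
eef_rot: [-3.102, 0.486, 0.006]
ft_force: [-7.4, 3.7, 1.8]
width: 0.0161
```

```bash
python3 -m inch '8 .006 -.003 0 0 0 0; 8 .01 -.005 0 0 0 0; 8 .01 -.005 0 0 0 0; 8 .01 -.005 0 0 0 0; 8 .01 -.005 0 0 0 0'; python3 -m inch '8 .003 -.001 .004 0 0 0; 8 .003 -.001 .004 0 0 0; 8 .003 -.001 .004 0 0 0; 8 .003 -.001 .004 0 0 0; 8 .003 -.001 .004 0 0 0'
```

```text
time_s: 37.85
ee_pos: [0.5705, -0.2188, 0.1662]
eef_rot: [-3.102, 0.486, 0.008]
ft_force: [-10.6, 4.6, 3.2]
width: 0.0166
time_s: 38.35
ee_pos: [0.5706, -0.2188, 0.1663]
eef_rot: [-3.102, 0.486, 0.009]
ft_force: [-10.5, 4.1, 4.4]
width: 0.0159
```

```bash
python3 -m inch '8 0 0 0 0 0 0; 8 0 0 0 0 0 0; 8 0 0 0 0 0 0; 8 0 0 0 0 0 0; 8 0 0 0 0 0 0';python3 -m inch '8 0 0 0 0 0 0; 8 0 0 0 0 0 0; 8 0 0 0 0 0 0; 8 0 0 0 0 0 0; 8 0 0 0 0 0 0'
python3 - <<'E'
from h import *
from cell import arm,snapshot
import pickle
F=[]
S={}
for i in range(8):
    S["scene"]=snapshot("scene"); F.append(arm.read_state()["ft_force"])
F=np.array(F); f=F.mean(0); print(f,F.std(0),"along",f@[-.952,.305,0],"across",f@[.305,.952,0]); pickle.dump(S,open("s4.pkl","wb"))
S["top"]=snapshot("top")
crop(S["scene"],205,165,325,275,6.5,"pics/k1.png"); crop(S["top"],330,140,440,250,5.4,"pics/k2.png")
E
```

```text
time_s: 38.85
ee_pos: [0.5706, -0.2188, 0.1663]
eef_rot: [-3.102, 0.486, 0.008]
ft_force: [-10.2, 4.8, 3.7]
width: 0.0161
time_s: 39.35
ee_pos: [0.5706, -0.2188, 0.1663]
eef_rot: [-3.102, 0.486, 0.009]
ft_force: [-10.8, 4.5, 3.4]
width: 0.0163
[-10.4754432    4.54883024   3.0282102 ] [0.61485624 0.44037987 0.35892001] along 11.360015149515212 across 1.1354762105897838
```

View pics/k1.png

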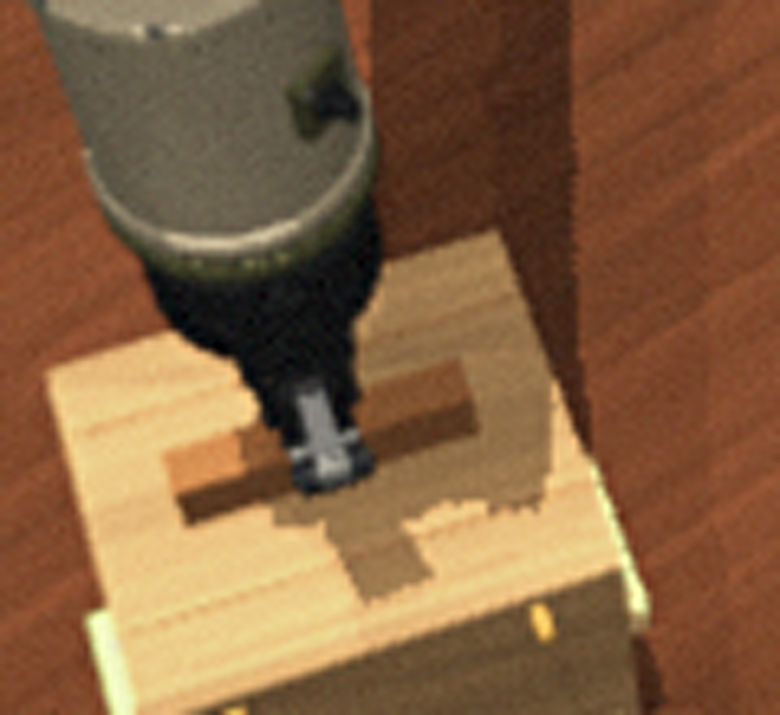

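View pics/k2.png

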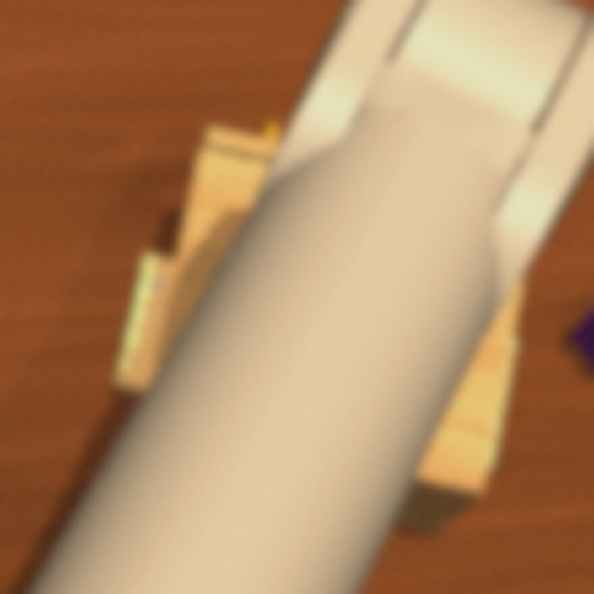

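Run:
```python
from cell import finish_job,arm
print(finish_job(), arm.read_state()["time_s"], arm.read_state()["ft_force"])
```

```text
the job is handed in; nothing more can be done
the job is handed in; nothing more can be done
```

Both spare flasks are in the crate, and the lid is on and still pressed against the back wall. I handed the job in at about 40 s of the 72 s allowed, with the gripper still holding and pushing.

- **Flasks:** The two amber spares, scene pixels (335,211) and (295,184), went into the empty cells 5 and 1. I lowered each until the wrist force showed it touching the floor, then let go. Pictures taken before the lid went on show all six flasks upright. I moved neither the yellow nor the purple look-alike, nor the bottle, screwdriver or tin. I did not check all of these again at the end.
- **Lid:** With the lid still held just above the rims, the camera fit put it within 0.4 mm sideways and about 0.02° of square. I then set it down about 10 mm short of the wall and slid it back in small steps. The last pictures show it flush at the ends and tight against the wall.
- **Push:** The last readings were steady, averaging 11.4 N at the wrist along the push, with about 3 N downward and 1 N sideways. The push on the wall cannot be read directly. Allowing for friction, I estimate 9–11 N. The highest push I saw was about 11 N, so the lid was not rammed.

No check failed. Two small disagreements: the two cameras placed the crate about 1.5 mm apart, and the arm sometimes settled 2–4 mm from where it was sent, which I corrected each time.

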